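# Shake relays over the sorting tray

### The job

Take the clear tube shaker off its stand by its fin and, holding its mouth low over the black tray, shake the eight relays out evenly, so that all lie in the tray with at least two in each of its three parts and none heaped more than two high; do not touch the relays with the gripper. Then put the empty shaker back home in its stand, and leave everything else on the bench where it is.

Things in the scene. Friction and masses are not known exactly. Their poses are not given: they have to be found in the camera images.
- shaker: the shaker: clear plastic square tube, 160 long, 22.5 wide, 23 tall, closed by a grey cap at one end, open (the mouth) at the other, slotted along the top; inside 16.5 wide, 17 high, 156 long, floor 3. 120 g empty. Origin: middle of the underside; x runs from mouth to closed end, z up through the fin. Starts on the stand with 8 relays, mouth towards the robot and 0.26 rad up
- shaker_mouth (a point): on the shaker's underside at the mouth: 80 mm from the origin along -x
- shaker_back (a point): on the shaker's underside at the closed end: 80 mm from the origin along +x
- shaker_grip (a point): middle of the shaker's grip, an upright grey fin 60 mm long (along the tube) and 12 mm thick, standing from 27 to 69 mm above the underside; this point is at 53 mm
- stand: fixed stand of the shaker: a sloping aluminium channel (30 mm wide inside, cheeks 14 high, 130 long) with a stop at its low end, on a black foot 140 x 80. Origin on the bench; 52 mm above it lies the shaker's origin when home. The slope rises towards the stand's -x at 0.26 rad (turned about y by that)
- stand_front (a point): where point shaker_mouth lies when the shaker is home on the stand (73 mm high)
- stand_rear (a point): where point shaker_back lies when the shaker is home (31 mm high); the stop's face is 2 mm beyond
- tray: fixed black tray: inside 150 mm (its x) by 240 mm (its y), walls 3 mm thick, 22 mm tall, floor 3 mm thick; a flat lip round the rim reaches 8 mm outwards. Two bare metal ribs 4 mm high across the floor at y = -40 and +40 mm divide it into three equal parts, side by side along y. Origin: middle of the underside, z up
- relay0: relay: a block 18 x 14 x 14 mm, blue over a black base, 11 g; one of eight alike, in the shaker in single file (0 nearest the mouth), sliding on its floor from about 0.38 to 0.55 rad of downward slope. Origin: its centre; x along the 18 mm
- relay1: relay, the same
- relay2: relay, the same
- relay3: relay, the same
- relay4: relay, the same
- relay5: relay, the same
- relay6: relay, the same
- relay7: relay, the same
- bottle: bystander: amber glass bottle with a red cap, 68 mm wide, 135 mm tall
- spool: bystander: flanged steel spool of solder, 48 mm wide, 40 mm tall
- driver: bystander: screwdriver, 170 mm long, lying
- brush: bystander: brush, 170 mm long, lying
- cup: bystander: white ceramic cup, 64 mm wide, 70 mm tall
There are look-alikes about, which are no part of the job. Of the things shaped like the shaker, the clear one is meant.

How it is judged:
By the outcome, as a careful person would: the job done as asked, in the order asked, and still so for the second after the job is handed in, with the robot touching nothing.
It also fails if it takes over 72 s, if anything falls off the work surface, if the arm or the gripper's body presses on something with over 40 N, if the wrist force passes 120 N, or if a joint passes its speed limit or range.

### The arm

A 6-joint arm with a two-finger parallel gripper is mounted at the origin on the work surface. World frame = base frame: x ahead of the robot, y to its left, z up, the work surface at z = 0. Lengths are in m, angles in rad, forces in N, time in s.
With the tool pointing down it reaches from about 0.35 to 0.775 m from the base axis. Payload 5.5 kg.
Tool frame: the origin (TCP) lies at the very end of the fingers, on their centre line; the grasp point (between the pads) lies 19 mm behind it; z points along the fingers, y is the line along which they close (so a half turn about z gives the same grasp; the last joint's range is limited). The gripper opens to 85 mm and grips with 20 to 120 N. Pads are 22 mm wide; open, the fingers measure 114 mm over their backs; the gripper's body (76 mm by 85 mm) begins 54 mm behind the grasp point. The pads swing forward as they close: fully open they stand 13 mm farther back than shut.
Start: joints at [1.021, 0.313, 0.046, 1.304, 0, 1.431], TCP at [0.229, 0.527, 0.231] pointing down, gripper open.
Joint ranges: [-2.76, 2.76], [-0.86, 1.69], [-1.03, 1.26], [-2.2, 2.34], [-1.47, 1.5], [-3.14, 3.14]. Speed limits (rad/s): [2.57, 2.57, 3.14, 3.14, 3.14, 3.14].

### API

Orientations are given as a unit quaternion [w, x, y, z].
In Python, from station import * gives the robot as it stands.
- The arm moves only by the tool step_arm, never from a script. Its argument "increments" is a list of rows, each an object of numbers: "x", "y", "z": the shift along the tool's x, y, z each as a share of 500 mm, from -1 to 1; "yaw": the turn about the tool's z as a share of pi rad, from -1 to 1; "gripper": the opening, from -1 (shut) to 1 (fully open). In form: [{"x": .., "y": .., "z": .., "yaw": .., "gripper": ..}, ...]. A call has 1 to 8 rows; each row is the pose to reach, as a shift and turn from the pose commanded when the call began, along the tool's axes at that moment, turning the shorter way round; what a row does not reach only later rows make up. A row lasts 1/10 s, in which the tool goes at most 50 mm and 8.59 degrees, less where a joint would pass 70% of its speed; a pose out of reach is approached as far as the arm can. A call with a number of a shift or a turn outside -1 to 1 is refused whole. A call with a gripper value outside its range is refused whole. The fingers move at their own pace and stop on an object; "grip_force" is the grip in N (left out, the last holds). Time passes only in rows, so rows that repeat a pose let the fingers close. It gives the time, the measured TCP pose, the force, the opening and the grip force at its end, in the units of the state.
- observe(): the state, without advancing time (a new reading comes with each control period).
- read_camera(name): name is "scene" or "side" or "wrist"; returns the picture (400x640x3 uint8, red, green, blue); there is no depth.
- camera_model(name): a dict with "fx", "fy", "cx", "cy" (pixels), "extrinsics" (4x4, takes a point from camera to world coordinates). Camera axes: x right, y up, looking along -z (the intrinsics and any distortion apply to the point x, -y, -z); pixel columns grow to the right and rows downward; lengths in m; the calibration is good to about 2 mm. A picture is of the moment at which its call begins: read the wrist's pose just before it. camera_model takes no time and is no camera call; for the wrist camera it gives the pose at the moment of the call.
- sign_off(): hands the job in; it is judged then, once.
The state is a dict: "t": time; "q": joint angles; "dq": joint speeds; "joint_efforts": joint torques, N m; "tool_pos": TCP position; "eef_rot": TCP orientation; "wrist_force": force on the tool from outside, world axes, zero at the start; "wrist_torque": the same for the moment, N m; "opening": opening from 0.0 (shut) to 1.0 (fully open); "gripper_force": force on a finger pad.
Only numpy, scipy, OpenCV 4.12 (cv2) and the standard library are available. Lean on these libraries where they do the work, as an engineer would, in place of code of your own. Each camera call takes 0.05 s, during which the arm holds its last target. There are 200 camera calls.

## Working session

There is one attempt and no reset: what is moved stays moved. The work goes in short steps, Python scripts to look and compute and a tool call to move; the robot and the scene stay as the last step left them, time stands still between calls to the robot, and variables do not carry over. Pictures are saved under pics/ and viewed, at most 10 in all, crops included, and the job is handed in when it is done.

Besides the shell and the picture viewer there is one more tool, called after "Call:" in YAML: its name, and indented under it one key for each argument. step_arm: Moves the arm, as the interface text tells. Shift numbers are shares of 500 mm and turn numbers shares of pi rad, none past 1 either way. Its arguments: {"type":"object","properties":{"increments":{"type":"array"},"grip_force":{"type":"number"}},"required":["increments"]}

```bash
mkdir -p pics; ls; python3 - <<'E'
from station import *
import cv2,numpy as np
np.set_printoptions(precision=3,suppress=True)
s=observe();print(s)
for n in("scene","side"):
    m=camera_model(n);print(n,m)
    cv2.imwrite(f"pics/{n}0.png",read_camera(n)[:,:,::-1])
E
```

```text
pics
{'t': 0.0, 'q': array([ 1.021,  0.314,  0.045,  1.304, -0.   ,  1.431]), 'dq': array([ 0.001, -0.   , -0.   , -0.001,  0.   ,  0.001]), 'joint_efforts': array([  0.   , -48.063,  29.853,   0.019,  -0.   ,  -0.   ]), 'tool_pos': array([0.229, 0.527, 0.23 ]), 'eef_rot': array([-0.   ,  0.203,  0.979, -0.001]), 'wrist_force': array([-0.144,  0.245, -0.084]), 'wrist_torque': array([ 0.009, -0.026, -0.018]), 'gripper_force': 0.0, 'opening': 0.9973783844015915}
scene {'fx': 371.834372431048, 'fy': 371.834372431048, 'cx': 316.3123784283104, 'cy': 202.42680552191825, 'extrinsics': array([[-0.748, -0.506,  0.429,  1.03 ],
       [ 0.664, -0.576,  0.477,  0.5  ],
       [ 0.006,  0.641,  0.767,  0.91 ],
       [ 0.   ,  0.   ,  0.   ,  1.   ]])}
side {'fx': 362.457596497715, 'fy': 362.457596497715, 'cx': 322.1159740791245, 'cy': 201.90623072854814, 'extrinsics': array([[ 0.797,  0.417, -0.437,  0.183],
       [-0.604,  0.573, -0.554, -0.512],
       [ 0.019,  0.706,  0.708,  0.748],
       [ 0.   ,  0.   ,  0.   ,  1.   ]])}
```

View pics/scene0.png

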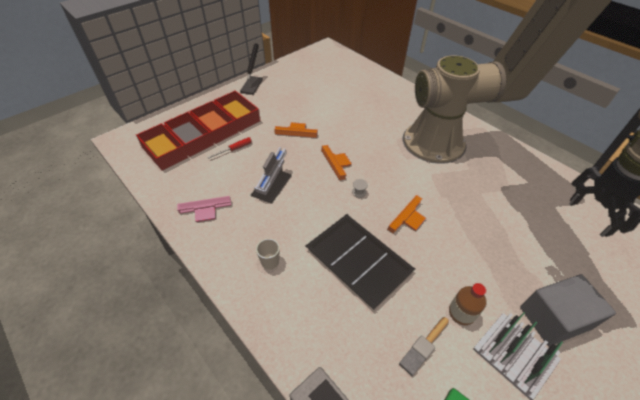

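View pics/side0.png

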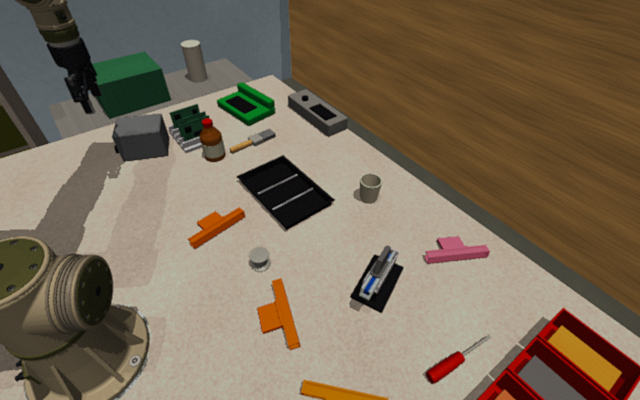

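The scene view shows the shaker on its stand at (272,172), the tray at (360,260), the spool at (360,187) and the cup at (268,253). In the side view the shaker is at (377,278) and the tray at (285,192). The next step is to measure the tray and zoom in on the stand.

```bash
cat > h.py <<'E'
from station import *
import cv2,numpy as np
np.set_printoptions(precision=4,suppress=True)
def ray(m,px):
    E=m["extrinsics"];d=np.array([(px[0]-m["cx"])/m["fx"],-(px[1]-m["cy"])/m["fy"],-1.])
    return E[:3,3],E[:3,:3]@d
def onz(m,px,z):
    o,d=ray(m,px);return o+d*(z-o[2])/d[2]
def proj(m,p):
    E=m["extrinsics"];c=E[:3,:3].T@(np.asarray(p)-E[:3,3])
    return np.array([m["cx"]+m["fx"]*c[0]/-c[2],m["cy"]-m["fy"]*c[1]/-c[2]])
def tri(ms,pxs):
    A=np.zeros((3,3));b=np.zeros(3)
    for m,p in zip(ms,pxs):
        o,d=ray(m,p);d=d/np.linalg.norm(d);P=np.eye(3)-np.outer(d,d);A+=P;b+=P@o
    x=np.linalg.solve(A,b);return x,[np.linalg.norm(proj(m,x)-p) for m,p in zip(ms,pxs)]
E
python3 - <<'E'
from h import *
roi={"scene":(300,420,205,315),"side":(225,345,145,235)}
for n in("scene","side"):
    im=cv2.imread(f"pics/{n}0.png");m=camera_model(n);x0,x1,y0,y1=roi[n]
    k=np.zeros(im.shape[:2],np.uint8);k[y0:y1,x0:x1]=(im[y0:y1,x0:x1].max(2)<75)*255
    k=cv2.morphologyEx(k,cv2.MORPH_CLOSE,np.ones((7,7)))
    c=max(cv2.findContours(k,0,2)[0],key=cv2.contourArea)
    q=cv2.approxPolyDP(cv2.convexHull(c),6,True)[:,0].astype(float);print(n,q.tolist())
    P=np.array([onz(m,p,.022) for p in q]);print(P[:,:2],P.mean(0),[np.linalg.norm(P[i]-P[i-1]) for i in range(len(P))])
a=cv2.imread("pics/scene0.png")[135:210,240:315];b=cv2.imread("pics/side0.png")[235:320,335:420]
f=lambda i:cv2.resize(i,(390,int(390*i.shape[0]/i.shape[1])),interpolation=cv2.INTER_CUBIC)
a,b=f(a),f(b);cv2.imwrite("pics/crop0.png",np.hstack([a,b[:390]]))
E
```

```text
scene [[346.0, 215.0], [413.0, 268.0], [373.0, 308.0], [307.0, 246.0]]
[[0.4991 0.044 ]
 [0.4904 0.2948]
 [0.6565 0.3011]
 [0.6604 0.0506]] [0.5766 0.1726 0.022 ] [np.float64(0.16149464963338625), np.float64(0.2509587881604252), np.float64(0.16616141262311404), np.float64(0.2505648279953885)]
side [[281.0, 156.0], [333.0, 199.0], [287.0, 229.0], [237.0, 177.0]]
[[0.6503 0.2998]
 [0.6634 0.0464]
 [0.4961 0.0297]
 [0.4879 0.2909]] [0.5744 0.1667 0.022 ] [np.float64(0.16263707226957622), np.float64(0.2537490427736252), np.float64(0.16811011377116147), np.float64(0.2612966880290426)]
```

View pics/crop0.png

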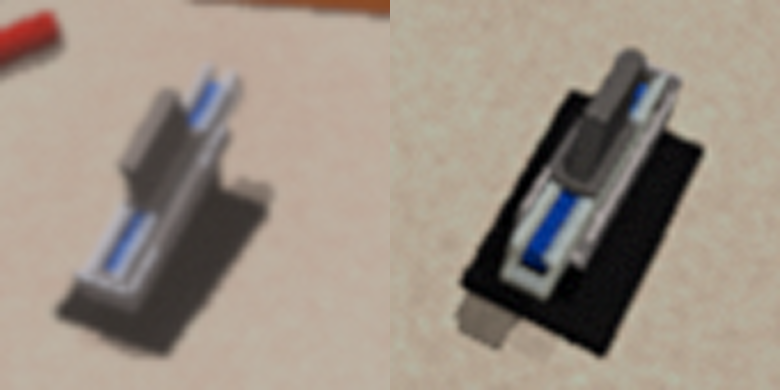

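The crop shows the fin top clearly in both views. The mouth is the lower-left end in the side view and faces the robot. I'll take the stand's pose from the foot corners and check it against the fin ends.

```bash
python3 - <<'E'
from h import *
S=camera_model("side");C=camera_model("scene")
q=[(351.3,297.1),(381.9,311.7),(403,267.7),(375.3,255.1)]
P=np.array([onz(S,p,.006) for p in q]);print(P,[np.linalg.norm(P[i]-P[i-1]) for i in range(4)])
q2=[(250.9,195.4),(272.7,203.1),(291.5,174.5)]
P2=np.array([onz(C,p,.006) for p in q2]);print(P2,[np.linalg.norm(P2[i]-P2[i-1]) for i in (1,2)])
# fin top ends (middle of strip ends)
print(tri([C,S],[(272.5,153.5),(375,275)]),tri([C,S],[(264.5,167),(387,248)]))
o=P.mean(0)[:2];u=(P[2]-P[1])[:2]+(P[3]-P[0])[:2];yaw=np.arctan2(u[1],u[0]);print(o,yaw)
def sh(p,o,yaw,th=.26):
    c,s=np.cos(th),np.sin(th);x,z=c*p[0]+s*p[2],-s*p[0]+c*p[2]
    return np.array([o[0]+np.cos(yaw)*x-np.sin(yaw)*p[1],o[1]+np.sin(yaw)*x+np.cos(yaw)*p[1],.052+z])
for p in[(-.03,0,.069),(.03,0,.069),(-.08,0,.023),(.08,0,.023)]:
    w=sh(p,o,yaw);print(p,w,proj(C,w),proj(S,w))
E
```

```text
[[ 0.509  -0.2171  0.006 ]
 [ 0.5402 -0.2855  0.006 ]
 [ 0.6639 -0.2312  0.006 ]
 [ 0.6351 -0.1627  0.006 ]] [np.float64(0.13734852483871166), np.float64(0.07517956903691338), np.float64(0.13506827603736357), np.float64(0.07438622827698078)]
[[ 0.6633 -0.2234  0.006 ]
 [ 0.6302 -0.1514  0.006 ]
 [ 0.5061 -0.2099  0.006 ]] [np.float64(0.07920262193153707), np.float64(0.13721058085978305)]
(array([ 0.5448, -0.2463,  0.0995]), [np.float64(1.0503050312312743), np.float64(1.5901796529392815)]) (array([ 0.6071, -0.2108,  0.1069]), [np.float64(0.3498697000816291), np.float64(0.4824969073207265)])
[ 0.587  -0.2241] 0.4102866099884393
(-0.03, 0, 0.069) [ 0.5767 -0.2286  0.1264] [268.051  154.7273] [383.4404 254.5449]
(0.03, 0, 0.069) [ 0.6299 -0.2055  0.111 ] [258.9752 170.4175] [392.3797 240.6087]
(-0.08, 0, 0.023) [ 0.5215 -0.2526  0.0948] [278.2095 150.4396] [370.2262 283.9734]
(0.08, 0, 0.023) [ 0.6633 -0.1909  0.0537] [255.008  191.2313] [394.2316 245.2919]
```

Call:
step_arm:
  increments:
    - {"x":-0.98,"y":-0.9,"z":-0.16,"yaw":-0.26,"gripper":1}
    - {"x":-0.98,"y":-0.9,"z":-0.16,"yaw":-0.26,"gripper":1}
    - {"x":-0.98,"y":-0.9,"z":-0.16,"yaw":-0.26,"gripper":1}
    - {"x":-0.98,"y":-0.9,"z":-0.16,"yaw":-0.26,"gripper":1}
    - {"x":-0.98,"y":-0.9,"z":-0.16,"yaw":-0.26,"gripper":1}
    - {"x":-0.98,"y":-0.9,"z":-0.16,"yaw":-0.26,"gripper":1}
    - {"x":-0.98,"y":-0.9,"z":-0.16,"yaw":-0.26,"gripper":1}
    - {"x":-0.98,"y":-0.9,"z":-0.16,"yaw":-0.26,"gripper":1}

```text
t: 0.9
tool_pos: [0.3806, 0.1872, 0.2761]
eef_rot: [-0.0, -0.203, 0.979, 0.0]
wrist_force: [0.5, 0.1, -0.1]
opening: 1.0
gripper_force: 0.0
```

Call:
step_arm:
  increments:
    - {"x":0.02,"y":-0.91,"z":-0.1,"yaw":0,"gripper":1}
    - {"x":0.02,"y":-0.91,"z":-0.1,"yaw":0,"gripper":1}
    - {"x":0.02,"y":-0.91,"z":-0.1,"yaw":0,"gripper":1}
    - {"x":0.02,"y":-0.91,"z":-0.1,"yaw":0,"gripper":1}
    - {"x":0.02,"y":-0.91,"z":-0.1,"yaw":0,"gripper":1}
    - {"x":0.02,"y":-0.91,"z":-0.1,"yaw":0,"gripper":1}
    - {"x":0.02,"y":-0.91,"z":-0.1,"yaw":0,"gripper":1}
    - {"x":0.02,"y":-0.91,"z":-0.1,"yaw":0,"gripper":1}

```text
t: 1.7
tool_pos: [0.53, -0.1816, 0.3195]
eef_rot: [-0.0, -0.202, 0.979, 0.0]
wrist_force: [0.9, -0.3, 0.5]
opening: 1.001
gripper_force: 0.0
```

Call:
step_arm:
  increments:
    - {"y":-0.1,"z":-0.01,"gripper":1}
    - {"y":-0.1,"z":-0.01,"gripper":1}
    - {"y":-0.1,"z":-0.01,"gripper":1}

```text
$.increments[0]: bad value
```

```bash
python3 - <<'E'
from h import *
import pickle
s=observe();m=camera_model("wrist");im=read_camera("wrist")
print(s['tool_pos'],s['eef_rot'],m);pickle.dump(m,open("w1.pkl","wb"))
cv2.imwrite("pics/w1.png",im[:,:,::-1])
E
```

```text
[ 0.53   -0.1816  0.3195] [-0.0001 -0.2019  0.9794  0.0003] {'fx': 360.25531542468497, 'fy': 360.25531542468497, 'cx': 322.81933731795505, 'cy': 194.324778233885, 'extrinsics': array([[-0.3933, -0.8812, -0.2622,  0.4633],
       [ 0.9194, -0.377 , -0.112 , -0.2104],
       [-0.0002, -0.2851,  0.9585,  0.4629],
       [ 0.    ,  0.    ,  0.    ,  1.    ]])}
```

View pics/w1.png

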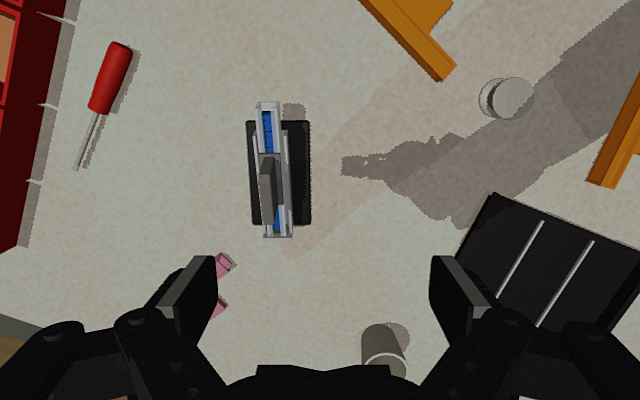

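The wrist view shows the shaker running from its mouth at (267,103) to its closed end at (278,237). The foot spans (247,121) to (310,225). I'll zoom in on the fin.

```bash
python3 - <<'E'
from h import *
im=cv2.imread("pics/w1.png")[95:245,235:320]
cv2.imwrite("pics/w1c.png",cv2.resize(im,None,fx=4,fy=4,interpolation=cv2.INTER_CUBIC))
E
```

```text
(no output)
```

View pics/w1c.png

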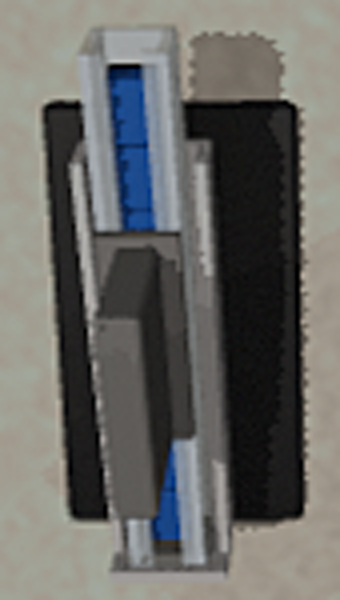

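```bash
python3 - <<'E'
from h import *
import pickle
m=pickle.load(open("w1.pkl","rb"));S=camera_model("side");C=camera_model("scene")
pts=[((269.5,102.5),(-.08,0,0)),((264.6,175),(-.03,0,.069)),((269,224.5),(.03,0,.069)),((277.3,238),(.08,0,.023))]
c,s=np.cos(.26),np.sin(.26);W=[];L=[]
for px,p in pts:
    x,z=c*p[0]+s*p[2],-s*p[0]+c*p[2]+.052
    w=onz(m,px,z);W.append(w);L.append(x);print(p,x,w)
W=np.array(W);L=np.array(L)
A=np.c_[L,np.ones(4)];k=np.linalg.lstsq(A,W[:,:2],rcond=None)[0];print(k,np.linalg.norm(k[0]),np.arctan2(k[0,1],k[0,0]));print("res",A@k-W[:,:2])
yaw=np.arctan2(k[0,1],k[0,0]);u=np.array([np.cos(yaw),np.sin(yaw)]);o=(W[:,:2]-np.outer(L,u)).mean(0)
print("origin",o,"grip",o+u*s*.053,"z",.052+c*.053)
for p in[(-.03,0,.069),(.03,0,.069),(-.08,0,0),(.08,0,.023)]:
    x,z=c*p[0]+s*p[2],-s*p[0]+c*p[2]+.052
    w=np.r_[o+u*x,z];a=proj(C,w);b=proj(S,w);print((a-[240,135])*5.2,(b-[335,235])*4.588+[390,0])
# foot yaw & tray
F=[onz(m,(235+x/4,95+y/4),.01) for x,y in[(45,103),(298,103),(302,520),(75,520)]];F=np.array(F)
print(F,F.mean(0));d=F[2]+F[3]-F[0]-F[1];print(np.arctan2(d[1],d[0]),np.linalg.norm(d)/2)
E
```

```text
(-0.08, 0, 0) -0.07731119825076106 [ 0.4995 -0.2559  0.0726]
(-0.03, 0, 0.069) -0.011253141263476693 [ 0.5595 -0.23    0.1264]
(0.03, 0, 0.069) 0.0467302574245941 [ 0.6119 -0.2081  0.111 ]
(0.08, 0, 0.023) 0.08322405094428063 [ 0.6488 -0.192   0.0537]
[[ 0.9245  0.3948]
 [ 0.5704 -0.2256]] 1.00524824244137 0.4036425747530558
res [[-0.0006 -0.0002]
 [ 0.0005  0.    ]
 [ 0.0016  0.0009]
 [-0.0014 -0.0007]]
origin [ 0.5704 -0.2256] grip [ 0.583  -0.2202] z 0.1032186688411292
[166.8918  88.7927] [588.1329 109.1026]
[119.8611 169.3501] [631.694   43.7152]
[225.6389  88.1806] [515.1055 281.5171]
[ 98.604  277.0026] [642.2679  64.284 ]
[[ 0.5371 -0.2819  0.01  ]
 [ 0.5064 -0.21    0.01  ]
 [ 0.6333 -0.1558  0.01  ]
 [ 0.6633 -0.226   0.01  ]] [ 0.585  -0.2184  0.01  ]
0.4100693555836829 0.13799181311205125
```

Call:
step_arm:
  increments:
    - {"x":-0.067,"y":-0.112,"z":0.3,"yaw":0,"gripper":1}
    - {"x":-0.067,"y":-0.112,"z":0.3,"yaw":0,"gripper":1}
    - {"x":-0.067,"y":-0.112,"z":0.3,"yaw":0,"gripper":1}
    - {"x":-0.067,"y":-0.112,"z":0.3,"yaw":0,"gripper":1}
    - {"x":-0.067,"y":-0.112,"z":0.3,"yaw":0,"gripper":1}

```text
t: 2.25
tool_pos: [0.5812, -0.217, 0.1669]
eef_rot: [-0.002, -0.202, 0.979, 0.002]
wrist_force: [0.3, 0.2, 0.0]
opening: 0.997
gripper_force: 0.0
```

Call:
step_arm:
  increments:
    - {"x":0,"y":-0.007,"z":0.06,"yaw":0,"gripper":0}
    - {"x":0,"y":-0.007,"z":0.12,"yaw":0,"gripper":0}
    - {"x":0,"y":-0.007,"z":0.166,"yaw":0,"gripper":0}
    - {"x":0,"y":-0.007,"z":0.166,"yaw":0,"gripper":0}
    - {"x":0,"y":-0.007,"z":0.166,"yaw":0,"gripper":-0.4}
  grip_force: 50

```text
t: 2.75
tool_pos: [0.5849, -0.221, 0.0893]
eef_rot: [0.001, -0.202, 0.979, -0.001]
wrist_force: [0.2, -0.8, 0.7]
opening: 0.349
gripper_force: 0.0
```

Call:
step_arm:
  increments:
    - {"x":0,"y":0,"z":0,"yaw":0,"gripper":-1}
    - {"x":0,"y":0,"z":0,"yaw":0,"gripper":-1}
    - {"x":0,"y":0,"z":0,"yaw":0,"gripper":-1}
    - {"x":0,"y":0,"z":0,"yaw":0,"gripper":-1}
    - {"x":0,"y":0,"z":0,"yaw":0,"gripper":-1}
    - {"x":0,"y":0,"z":0,"yaw":0,"gripper":-1}
  grip_force: 50

```text
t: 3.35
tool_pos: [0.5857, -0.2215, 0.0897]
eef_rot: [0.002, -0.202, 0.979, -0.001]
wrist_force: [-0.2, 1.7, 7.5]
opening: 0.133
gripper_force: 52.2
```

Call:
step_arm:
  increments:
    - {"x":0,"y":0,"z":-0.02,"yaw":0,"gripper":-1}
    - {"x":0,"y":0,"z":-0.06,"yaw":0,"gripper":-1}
    - {"x":0,"y":0,"z":-0.12,"yaw":0,"gripper":-1}
    - {"x":0,"y":0,"z":-0.18,"yaw":0,"gripper":-1}
    - {"x":0,"y":0,"z":-0.22,"yaw":0,"gripper":-1}
    - {"x":0,"y":0,"z":-0.24,"yaw":0,"gripper":-1}
    - {"x":0,"y":0,"z":-0.24,"yaw":0,"gripper":-1}

```text
t: 4.05
tool_pos: [0.5849, -0.2214, 0.2087]
eef_rot: [0.001, -0.202, 0.979, -0.001]
wrist_force: [0.3, -0.7, -2.6]
opening: 0.134
gripper_force: 51.0
```

```bash
python3 - <<'E'
from h import *
s=observe();print(s['tool_pos'],s['wrist_force'],s['wrist_torque'],s['opening'])
a=cv2.resize(read_camera("side")[:,:,::-1][200:320,320:440],(400,400),interpolation=2)
b=cv2.resize(read_camera("scene")[:,:,::-1][90:210,220:340],(400,400),interpolation=2)
cv2.imwrite("pics/l1.png",np.hstack([a,b]))
E
```

```text
[ 0.5849 -0.2214  0.2087] [ 0.2929 -0.7085 -2.5944] [0.0055 0.0032 0.0271] 0.13384975112537958
```

View pics/l1.png

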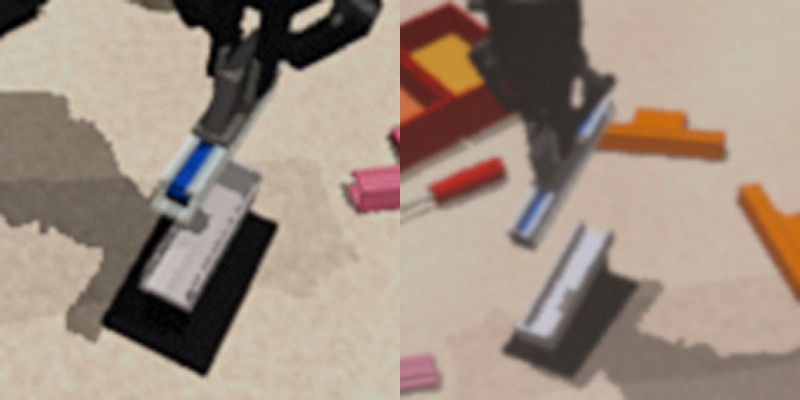

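Call:
step_arm:
  increments:
    - {"x":0.06,"y":0,"z":0,"yaw":0,"gripper":-1}
    - {"x":0.13,"y":0,"z":0,"yaw":0,"gripper":-1}
    - {"x":0.2,"y":0,"z":0.03,"yaw":0,"gripper":-1}
    - {"x":0.26,"y":0,"z":0.08,"yaw":0,"gripper":-1}
    - {"x":0.26,"y":0,"z":0.13,"yaw":0,"gripper":-1}
    - {"x":0.26,"y":0,"z":0.15,"yaw":0,"gripper":-1}
    - {"x":0.26,"y":0,"z":0.15,"yaw":0,"gripper":-1}
  grip_force: 30

```text
t: 4.85
tool_pos: [0.4634, -0.2712, 0.1292]
eef_rot: [-0.002, -0.202, 0.979, 0.002]
wrist_force: [-0.4, 0.8, -1.2]
opening: 0.134
gripper_force: 51.0
```

Call:
step_arm:
  increments:
    - {"x":0,"y":0,"z":0.01,"yaw":0,"gripper":-1}
    - {"x":0,"y":0,"z":0.02,"yaw":0,"gripper":-1}
    - {"x":0,"y":0,"z":0.03,"yaw":0,"gripper":-1}
    - {"x":0,"y":0,"z":0.04,"yaw":0,"gripper":-1}
    - {"x":0,"y":0,"z":0.04,"yaw":0,"gripper":-1}
  grip_force: 30

```text
t: 5.35
tool_pos: [0.4646, -0.272, 0.111]
eef_rot: [-0.0, -0.202, 0.979, 0.0]
wrist_force: [-1.0, 0.8, -1.9]
opening: 0.131
gripper_force: 51.0
```

```bash
python3 - <<'E'
from h import *
s=observe();print(s['tool_pos'],s['wrist_force'],s['wrist_torque'],s['gripper_force'])
a=cv2.resize(read_camera("side")[:,:,::-1][220:340,290:410],(400,400),interpolation=2)
b=cv2.resize(read_camera("scene")[:,:,::-1][90:210,230:350],(400,400),interpolation=2)
cv2.imwrite("pics/l2.png",np.hstack([a,b]))
E
```

```text
[ 0.4646 -0.272   0.111 ] [-1.0027  0.7704 -1.937 ] [-0.0641 -0.015  -0.0162] 51.01833701133728
```

View pics/l2.png

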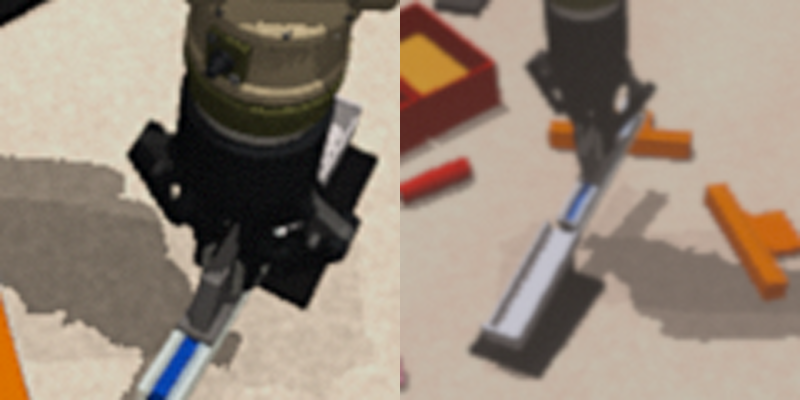

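```bash
cat >> h.py <<'E'
U=np.array([.918,.397]);O=np.array([.5704,-.2256])
def pt(tcp,phi,a,h,yaw=None):
    """shaker local (a,h) -> world, mouth-down pitch phi, grip at local (0,.0588)"""
    u=U if yaw is None else np.array([np.cos(yaw),np.sin(yaw)])
    h=h-.0588;s=a*np.cos(phi)-h*np.sin(phi);z=a*np.sin(phi)+h*np.cos(phi)
    return np.r_[tcp[:2]+u*s,tcp[2]+.019+z]
E
python3 - <<'E'
from h import *
C=camera_model("scene");S=camera_model("side");t=np.array([.4646,-.272,.111])
fc=lambda p:(proj(C,p)-[230,90])*3.333+[400,0]
fs=lambda p:(proj(S,p)-[290,220])*3.333
for phi in(-.26,-.1,0,.1,.2):
    print(phi,"rear top",fc(pt(t,phi,.08,.023)),"mouth top scene",fc(pt(t,phi,-.08,.023)),"side",fs(pt(t,phi,-.08,.023)),"fin top side",pt(t,phi,.08,0))
print("channel end",fc(np.r_[O-U*.0628,.0687]),"low",fc(np.r_[O+U*.0628,.035]))
E
```

```text
-0.26 rear top [562.4453 223.2497] mouth top scene [632.2848  99.9037] side [152.3761 392.4446] fin top side [ 0.5217 -0.2473  0.0526]
-0.1 rear top [557.6392 219.561 ] mouth top scene [631.2072 112.4263] side [154.0952 398.2302] fin top side [ 0.5323 -0.2427  0.0635]
0 rear top [555.0268 216.1334] mouth top scene [630.059  120.5109] side [156.083  399.8152] fin top side [ 0.538  -0.2402  0.0712]
0.1 rear top [552.7565 211.8622] mouth top scene [628.5611 128.7113] side [158.7197 399.8775] fin top side [ 0.5431 -0.2381  0.0795]
0.2 rear top [550.8595 206.7755] mouth top scene [626.7287 136.9595] side [161.9542 398.4695] fin top side [ 0.5473 -0.2362  0.0883]
channel end [570.9271 218.297 ] low [510.107  326.3775]
```

```bash
python3 - <<'E'
from h import *
s=observe();t=s['tool_pos'];m=camera_model("wrist");im=read_camera("wrist")[:,:,::-1]
for phi in(-.26,-.2,-.1,0,.1,.2,.3): print(phi,proj(m,pt(t,phi,-.08,.023)),proj(m,pt(t,phi,-.08,.0)),proj(m,pt(t,phi,-.03,.069)))
cv2.imwrite("pics/w2.png",im)
E
```

```text
-0.26 [322.6984  46.6808] [322.6962  37.046 ] [323.2639 237.6608]
-0.2 [322.72    51.0579] [322.7266  44.6698] [323.2514 232.8031]
-0.1 [322.7581  59.4432] [322.7774  57.7717] [323.233  225.4202]
0 [322.7982  68.9176] [322.8278  71.2309] [323.2177 218.9805]
0.1 [322.8396  79.2294] [322.8779  84.9311] [323.2056 213.5204]
0.2 [322.8817  90.184 ] [322.9273  98.7923] [323.1966 209.0528]
0.3 [322.9244 101.6335] [322.9762 112.7616] [323.1907 205.5712]
```

View pics/w2.png

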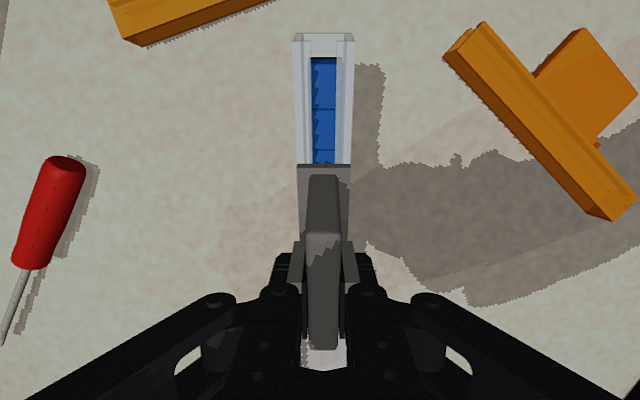

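The wrist view shows the mouth at rows 33–56 and the fin's top front edge at row 234. The pitch is still about -0.25, so the rear tip went past the channel's end. I'll retry with more overlap.

Call:
step_arm:
  increments:
    - {"x":0,"y":0,"z":-0.05,"yaw":0,"gripper":-1}
    - {"x":0,"y":0,"z":-0.08,"yaw":0,"gripper":-1}
    - {"x":-0.06,"y":0,"z":-0.08,"yaw":0,"gripper":-1}
    - {"x":-0.07,"y":0,"z":-0.05,"yaw":0,"gripper":-1}
    - {"x":-0.07,"y":0,"z":-0.04,"yaw":0,"gripper":-1}
    - {"x":-0.07,"y":0,"z":-0.03,"yaw":0,"gripper":-1}
    - {"x":-0.07,"y":0,"z":-0.02,"yaw":0,"gripper":-1}
  grip_force: 30

```text
t: 6.2
tool_pos: [0.4964, -0.2587, 0.1214]
eef_rot: [-0.0, -0.202, 0.979, 0.0]
wrist_force: [0.5, -0.6, -0.9]
opening: 0.131
gripper_force: 51.0
```

Call:
step_arm:
  increments:
    - {"x":0,"y":0,"z":0.01,"yaw":0,"gripper":-1}
    - {"x":0,"y":0,"z":0.02,"yaw":0,"gripper":-1}
    - {"x":0,"y":0,"z":0.03,"yaw":0,"gripper":-1}
    - {"x":0,"y":0,"z":0.03,"yaw":0,"gripper":-1}
  grip_force: 30

```text
t: 6.6
tool_pos: [0.4979, -0.2609, 0.1106]
eef_rot: [0.002, -0.202, 0.979, -0.003]
wrist_force: [-6.4, -2.7, 17.6]
opening: 0.133
gripper_force: 55.2
```

```bash
cat > pitch.py <<'E'
from h import *
import sys
s=observe();t=s['tool_pos'];m=camera_model("wrist");im=read_camera("wrist")
print(t,s['wrist_force'],s['wrist_torque'],"s",(t[:2]-O)@U)
col=im[:,316:330].astype(int).mean(1);b=(col[:,2]-col[:,0]>60);r=np.where(b)[0];print("blue rows",r.min() if len(r) else None,r.max() if len(r) else None)
g=cv2.cvtColor(im,cv2.COLOR_RGB2GRAY).astype(float)[:,312:334].mean(1);d=np.abs(np.diff(g));print([(i,int(d[i])) for i in range(10,260) if d[i]>8])
E
python3 pitch.py
```

```text
[ 0.4979 -0.2609  0.1106] [-6.3752 -2.6796 17.5558] [-0.0704  0.864   0.0043] s -0.08058545677209482
blue rows 73 165
[(39, 26), (40, 36), (70, 157), (71, 8), (72, 20), (75, 14), (76, 18), (118, 22), (119, 13), (120, 32), (158, 20), (160, 18), (168, 14), (169, 49), (175, 44), (176, 11), (225, 10), (226, 12), (227, 13)]
```

Call:
step_arm:
  increments:
    - {"x":0,"y":0,"z":0.01,"yaw":0,"gripper":-1}
    - {"x":0,"y":0,"z":0.02,"yaw":0,"gripper":-1}
    - {"x":0,"y":0,"z":0.025,"yaw":0,"gripper":-1}
    - {"x":0,"y":0,"z":0.025,"yaw":0,"gripper":-1}
  grip_force: 30

```text
t: 7.05
tool_pos: [0.4957, -0.2627, 0.1015]
eef_rot: [-0.0, -0.201, 0.98, -0.005]
wrist_force: [-22.1, -2.5, 41.5]
opening: 0.129
gripper_force: 65.0
```

```bash
python3 pitch.py
```

```text
[ 0.4957 -0.2627  0.1015] [-22.0712  -2.4531  41.5302] [-0.0672  3.7494  0.3312] s -0.08333178451872157
blue rows 80 166
[(78, 78), (79, 63), (80, 41), (81, 18), (121, 24), (122, 31), (123, 39), (124, 15), (126, 8), (161, 12), (162, 26), (163, 21), (164, 9), (166, 15), (167, 13), (168, 13), (169, 54), (170, 10), (175, 60), (176, 12), (209, 10), (210, 16), (211, 14), (212, 10)]
```

Call:
step_arm:
  increments:
    - {"x":0,"y":0,"z":-0.02,"yaw":0,"gripper":-1}
    - {"x":0,"y":0,"z":-0.05,"yaw":0,"gripper":-1}
    - {"x":0,"y":0,"z":-0.1,"yaw":0,"gripper":-1}
    - {"x":0,"y":0,"z":-0.12,"yaw":0,"gripper":-1}
    - {"x":0,"y":0,"z":-0.12,"yaw":0,"gripper":-1}

```text
t: 7.6
tool_pos: [0.4979, -0.2594, 0.1556]
eef_rot: [0.001, -0.202, 0.979, -0.001]
wrist_force: [0.4, 0.4, -2.2]
opening: 0.124
gripper_force: 58.2
```

```bash
python3 pitch.py; python3 - <<'E'
from h import *
t=observe()['tool_pos'];m=camera_model("wrist");im=read_camera("wrist")[:,:,::-1]
for phi in(-.1,0,.1,.2,.3): print(phi,[proj(m,pt(t,phi,*p))[1] for p in((-.08,.023),(-.08,0),(-.03,.069),(-.03,.027))])
cv2.imwrite("pics/w3.png",np.hstack([im[:300,220:430]]))
E
```

```text
[ 0.4979 -0.2594  0.1556] [ 0.4152  0.3946 -2.2066] [ 0.032  -0.0537  0.0005] s -0.07995529904327275
blue rows 80 166
[(78, 163), (79, 41), (80, 20), (81, 12), (121, 23), (122, 17), (123, 36), (124, 13), (161, 21), (162, 26), (163, 35), (167, 14), (168, 14), (169, 53), (170, 10), (175, 76), (210, 16), (211, 15), (212, 12)]
-0.1 [np.float64(59.39260548378476), np.float64(57.684175241865034), np.float64(225.4809889516424), np.float64(181.40653545896043)]
0 [np.float64(68.8574111656565), np.float64(71.13893665663689), np.float64(219.03427266420402), np.float64(186.16120927584944)]
0.1 [np.float64(79.16139726752562), np.float64(84.83574013094983), np.float64(213.56671741932922), np.float64(191.51098454001993)]
0.2 [np.float64(90.10985990235316), np.float64(98.69422774597356), np.float64(209.0916076982373), np.float64(197.38795189543123)]
0.3 [np.float64(101.55425960801324), np.float64(112.66132353226153), np.float64(205.60238067043048), np.float64(203.73168689780323)]
```

View pics/w3.png

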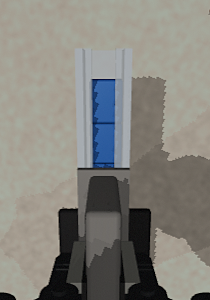

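```bash
python3 - <<'E'
from h import *
from scipy.optimize import least_squares
m=camera_model("wrist");t=observe()['tool_pos']
def fit(obs,z0=0):
    def f(v):
        r=[]
        for (a,h),row in obs: r.append(proj(m,pt(t,v[0],a-v[1],h-v[2]))[1]-row)
        return r
    s=least_squares(f,[-.1,0,0]);return s.x,s.fun
print("w2",fit([((-.08,0),33),((-.08,.023),40),((-.03,.069),234),((-.03,.027),175)]))
print("w3",fit([((-.08,.023),48),((-.03,.069),211.5),((-.03,.027),175)]))
print("w3b",fit([((-.08,.0),48),((-.03,.069),211.5),((-.03,.027),175)]))
E
```

```text
w2 (array([-0.2132,  0.0042, -0.0062]), array([ 0.6324, -0.3894,  0.3512, -0.6506]))
w3 (array([-0.0387,  0.0062, -0.0067]), array([ 0., -0.,  0.]))
w3b (array([-0.0248,  0.0079, -0.0124]), array([0., 0., 0.]))
```

Call:
step_arm:
  increments:
    - {"x":0.05,"y":0,"z":0,"yaw":0,"gripper":-1}
    - {"x":0.075,"y":0,"z":0.04,"yaw":0,"gripper":-1}
    - {"x":0.075,"y":0,"z":0.08,"yaw":0,"gripper":-1}
    - {"x":0.075,"y":0,"z":0.1,"yaw":0,"gripper":-1}
    - {"x":0.075,"y":0,"z":0.11,"yaw":0,"gripper":-1}
    - {"x":0.075,"y":0,"z":0.12,"yaw":0,"gripper":-1}
    - {"x":0.075,"y":0,"z":0.13,"yaw":0,"gripper":-1}
    - {"x":0.075,"y":0,"z":0.13,"yaw":0,"gripper":-1}

```text
t: 8.5
tool_pos: [0.4617, -0.2739, 0.0889]
eef_rot: [-0.001, -0.202, 0.979, -0.0]
wrist_force: [-3.1, -1.9, -3.3]
opening: 0.13
gripper_force: 58.2
```

```bash
python3 pitch.py
```

```text
[ 0.4617 -0.2739  0.0889] [-3.0794 -1.867  -3.3378] [-0.5199  0.9514 -0.0237] s -0.11893120666505767
blue rows 68 166
[(66, 36), (67, 100), (68, 36), (69, 18), (110, 24), (111, 35), (112, 25), (113, 22), (114, 12), (152, 19), (153, 16), (154, 29), (155, 10), (165, 9), (166, 16), (168, 20), (169, 61), (174, 17), (175, 57), (210, 11), (211, 16), (212, 14), (213, 8), (246, 9)]
```

```bash
python3 - <<'E'
from h import *
import pickle
m=pickle.load(open("w1.pkl","rb"))
for x,y in[(143,140),(143,150),(75,160),(208,142)]:
  for z in(.065,.08): 
    w=onz(m,(235+x/4,95+y/4),z);print(x,y,z,(w[:2]-O)@U,(w[:2]-O)@np.array([-U[1],U[0]]))
im=read_camera("scene")[:,:,::-1][90:210,230:350];a=cv2.resize(im,(480,480),interpolation=2)
cv2.imwrite("pics/l3.png",a)
E
```

```text
143 140 0.065 -0.04759348692497949 -0.0007561443919161952
143 140 0.08 -0.049278666281979924 0.0014017561941541841
143 150 0.065 -0.044877925712020775 -0.0008788909687872072
143 150 0.08 -0.046665470561896884 0.001283636658566655
75 160 0.065 -0.04222566992904196 -0.019682003153561597
75 160 0.08 -0.04411319391735969 -0.016810675504611454
208 142 0.065 -0.046980706413524184 0.017011772189420786
208 142 0.08 -0.048688985076399446 0.01849989537200527
```

View pics/l3.png

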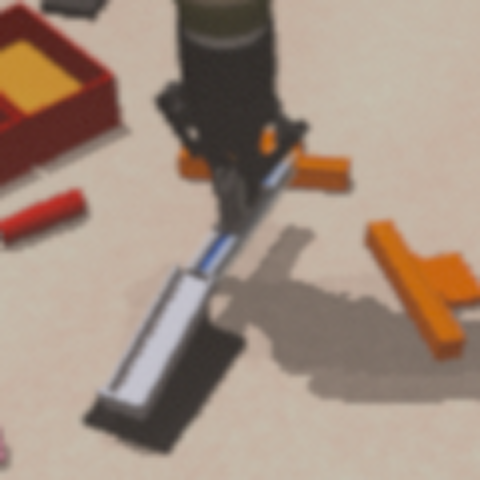

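Call:
step_arm:
  increments:
    - {"x":0.01,"y":0,"z":-0.05,"yaw":0,"gripper":-1}
    - {"x":0,"y":0,"z":-0.09,"yaw":0,"gripper":-1}
    - {"x":-0.02,"y":0,"z":-0.09,"yaw":0,"gripper":-1}
    - {"x":-0.036,"y":0,"z":-0.06,"yaw":0,"gripper":-1}
    - {"x":-0.036,"y":0,"z":-0.03,"yaw":0,"gripper":-1}
    - {"x":-0.036,"y":0,"z":-0.015,"yaw":0,"gripper":-1}
    - {"x":-0.036,"y":0,"z":-0.003,"yaw":0,"gripper":-1}
    - {"x":-0.036,"y":0,"z":-0.003,"yaw":0,"gripper":-1}

```text
t: 9.4
tool_pos: [0.4783, -0.268, 0.0923]
eef_rot: [-0.001, -0.202, 0.979, -0.002]
wrist_force: [-11.6, -4.1, 12.9]
opening: 0.13
gripper_force: 64.6
```

```bash
python3 pitch.py
```

```text
[ 0.4783 -0.268   0.0923] [-11.5972  -4.0956  12.9009] [-0.7369  1.818  -0.0163] s -0.10136109236981623
blue rows 78 369
[(76, 15), (77, 108), (78, 27), (116, 22), (117, 22), (118, 19), (120, 24), (157, 22), (158, 36), (159, 31), (160, 26), (161, 14), (170, 13), (171, 8), (172, 10), (174, 75), (176, 10), (179, 59), (180, 18), (195, 8), (196, 21), (197, 18), (198, 8), (201, 9), (251, 8)]
```

Call:
step_arm:
  increments:
    - {"x":0,"y":0,"z":-0.02,"yaw":0,"gripper":-1}
    - {"x":0,"y":0,"z":-0.06,"yaw":0,"gripper":-1}
    - {"x":0,"y":0,"z":-0.1,"yaw":0,"gripper":-1}
    - {"x":0,"y":0,"z":-0.12,"yaw":0,"gripper":-1}
    - {"x":0,"y":0,"z":-0.12,"yaw":0,"gripper":-1}
  grip_force: 80

```text
t: 9.95
tool_pos: [0.4804, -0.2666, 0.1519]
eef_rot: [0.001, -0.202, 0.979, -0.001]
wrist_force: [-0.4, -0.4, -1.2]
opening: 0.128
gripper_force: 77.9
```

```bash
python3 pitch.py; python3 - <<'E'
from h import *
im=read_camera("wrist");t=observe()['tool_pos'];m=camera_model("wrist")
# lip columns (tube side walls) brightness for mouth edge
g=cv2.cvtColor(im,cv2.COLOR_RGB2GRAY).astype(int)
for c in(299,303,341,346): print(c,g[30:110:2,c].tolist())
for phi in(.05,.1,.15,.2): print(phi,[[round(proj(m,pt(t,phi,a-.006,h+.0065))[k],1) for k in(1,)] for a,h in((-.08,.023),(-.08,0),(-.03,.069),(-.03,.027))])
from scipy.optimize import brentq
E
```

```text
[ 0.4804 -0.2666  0.1519] [-0.4486 -0.3632 -1.2212] [-0.0219 -0.0929  0.0267] s -0.0988459129731705
blue rows 77 369
[(76, 108), (78, 19), (115, 9), (116, 28), (118, 68), (119, 52), (120, 24), (156, 16), (157, 36), (158, 8), (159, 35), (160, 16), (170, 14), (172, 12), (174, 77), (175, 12), (176, 8), (177, 8), (179, 52), (180, 15), (196, 22), (197, 18), (198, 12), (201, 8)]
299 [161, 162, 161, 159, 159, 161, 161, 161, 159, 157, 159, 160, 159, 158, 158, 160, 169, 168, 168, 167, 168, 167, 168, 169, 167, 168, 168, 169, 168, 167, 168, 169, 168, 168, 169, 169, 168, 168, 168, 168]
303 [163, 160, 159, 157, 157, 160, 162, 160, 160, 160, 160, 159, 158, 157, 157, 156, 164, 163, 165, 165, 166, 166, 166, 166, 166, 167, 172, 171, 172, 172, 172, 172, 171, 172, 172, 171, 172, 172, 171, 171]
341 [162, 161, 161, 160, 160, 161, 162, 160, 160, 160, 159, 160, 163, 162, 162, 159, 168, 160, 151, 143, 145, 144, 144, 146, 144, 141, 141, 142, 141, 142, 141, 142, 144, 144, 144, 144, 144, 144, 144, 144]
346 [162, 160, 160, 160, 160, 162, 161, 160, 159, 158, 158, 161, 162, 163, 163, 165, 169, 169, 168, 168, 168, 169, 168, 168, 169, 168, 169, 169, 166, 167, 166, 167, 167, 167, 167, 166, 167, 166, 166, 166]
0.05 [[np.float64(57.3)], [np.float64(63.7)], [np.float64(204.3)], [np.float64(178.7)]]
0.1 [[np.float64(62.6)], [np.float64(70.6)], [np.float64(200.4)], [np.float64(180.8)]]
0.15 [[np.float64(68.0)], [np.float64(77.6)], [np.float64(196.9)], [np.float64(183.1)]]
0.2 [[np.float64(73.6)], [np.float64(84.6)], [np.float64(193.8)], [np.float64(185.6)]]
```

Call:
step_arm:
  increments:
    - {"x":-0.007,"y":0.015,"z":0,"yaw":-0.02,"gripper":-1}
    - {"x":-0.02,"y":0.044,"z":0,"yaw":-0.05,"gripper":-1}
    - {"x":-0.04,"y":0.088,"z":0,"yaw":-0.09,"gripper":-1}
    - {"x":-0.065,"y":0.142,"z":0,"yaw":-0.13,"gripper":-1}
    - {"x":-0.094,"y":0.205,"z":0,"yaw":-0.17,"gripper":-1}
    - {"x":-0.123,"y":0.269,"z":0,"yaw":-0.21,"gripper":-1}
    - {"x":-0.152,"y":0.333,"z":0,"yaw":-0.25,"gripper":-1}
    - {"x":-0.181,"y":0.397,"z":0,"yaw":-0.29,"gripper":-1}

```text
t: 10.85
tool_pos: [0.4826, -0.0465, 0.1493]
eef_rot: [-0.0, -0.614, 0.789, 0.001]
wrist_force: [1.3, -0.1, -1.6]
opening: 0.131
gripper_force: 78.0
```

Call:
step_arm:
  increments:
    - {"x":-0.064,"y":0.014,"z":0,"yaw":-0.045,"gripper":-1}
    - {"x":-0.119,"y":0.026,"z":0,"yaw":-0.09,"gripper":-1}
    - {"x":-0.164,"y":0.035,"z":0,"yaw":-0.135,"gripper":-1}
    - {"x":-0.201,"y":0.043,"z":0,"yaw":-0.18,"gripper":-1}
    - {"x":-0.229,"y":0.049,"z":0,"yaw":-0.225,"gripper":-1}
    - {"x":-0.248,"y":0.053,"z":0,"yaw":-0.27,"gripper":-1}
    - {"x":-0.258,"y":0.056,"z":0,"yaw":-0.31,"gripper":-1}
    - {"x":-0.261,"y":0.056,"z":0,"yaw":-0.35,"gripper":-1}

```text
t: 11.65
tool_pos: [0.4881, 0.0861, 0.1492]
eef_rot: [0.0, 0.936, -0.351, -0.001]
wrist_force: [-0.4, -0.4, -1.1]
opening: 0.128
gripper_force: 78.0
```

Call:
step_arm:
  increments:
    - {"x":0,"y":0,"z":0,"yaw":-0.045,"gripper":-1}
    - {"x":0,"y":0,"z":0,"yaw":-0.09,"gripper":-1}
    - {"x":0,"y":0,"z":0,"yaw":-0.135,"gripper":-1}
    - {"x":0,"y":0,"z":0,"yaw":-0.18,"gripper":-1}
    - {"x":0,"y":0,"z":0,"yaw":-0.215,"gripper":-1}
    - {"x":0,"y":0,"z":0,"yaw":-0.235,"gripper":-1}
    - {"x":0,"y":0,"z":0,"yaw":-0.24,"gripper":-1}

```text
t: 12.35
tool_pos: [0.4881, 0.0904, 0.1494]
eef_rot: [0.002, 1.0, 0.011, -0.001]
wrist_force: [0.2, -0.1, -2.0]
opening: 0.134
gripper_force: 78.0
```

```bash
cat > tray.py <<'E'
from h import *
import sys
s=observe();t=s['tool_pos'];m=camera_model("wrist");im=read_camera("wrist")
print(s['t'],t,s['eef_rot'],s['wrist_force'])
col=im[:,316:330].astype(int).mean(1);r=np.where(col[:200,2]-col[:200,0]>60)[0];print("blue rows",r.tolist()[:1],r.tolist()[-1:])
g=cv2.cvtColor(im,cv2.COLOR_RGB2GRAY).astype(float)[:,312:334].mean(1);d=np.abs(np.diff(g));print([(i,int(d[i])) for i in range(10,230) if d[i]>14])
T=np.array([.576,.170]);c,q=np.cos(.033),np.sin(.033)
for n in("scene","side"):
    m=camera_model(n);im=read_camera(n).astype(int)
    k=((im[...,2]-im[...,0]>35)&(im[...,2]>70)).astype(np.uint8)
    N,_,st,ce=cv2.connectedComponentsWithStats(k)
    for i in range(1,N):
        if st[i,4]>=6:
            w=onz(m,ce[i],.014)[:2]-T;l=np.array([c*w[0]+q*w[1],-q*w[0]+c*w[1]])*1000
            if abs(l[0])<130 and abs(l[1])<170: print(n,"blob",st[i,:4].tolist(),st[i,4],"tray mm",l.round(0))
E
python3 tray.py
```

```text
12.35 [0.4881 0.0904 0.1494] [ 0.002   0.9999  0.0111 -0.0011] [ 0.1934 -0.106  -2.0093]
blue rows [75] [173]
[(67, 14), (68, 74), (69, 44), (73, 63), (74, 42), (75, 30), (113, 34), (114, 17), (115, 61), (116, 34), (118, 25), (154, 23), (155, 41), (157, 28), (158, 31), (159, 19), (171, 40), (174, 87), (175, 56), (179, 47), (180, 17), (196, 26), (197, 21)]
scene blob [343, 205, 13, 12] 54 tray mm [-106. -134.]
side blob [283, 176, 12, 6] 31 tray mm [39. 30.]
side blob [245, 190, 16, 7] 41 tray mm [-81.  45.]
```

Call:
step_arm:
  increments:
    - {"x":-0.02,"y":0,"z":0.03,"yaw":0,"gripper":-1}
    - {"x":-0.06,"y":0,"z":0.07,"yaw":0,"gripper":-1}
    - {"x":-0.1,"y":0,"z":0.11,"yaw":0,"gripper":-1}
    - {"x":-0.12,"y":0,"z":0.14,"yaw":0,"gripper":-1}
    - {"x":-0.1,"y":0,"z":0.145,"yaw":0,"gripper":-1}
    - {"x":-0.06,"y":0,"z":0.145,"yaw":0,"gripper":-1}
    - {"x":0,"y":0,"z":0.145,"yaw":0,"gripper":-1}
    - {"x":0,"y":0,"z":0.145,"yaw":0,"gripper":-1}

```text
t: 13.3
tool_pos: [0.4948, 0.09, 0.0791]
eef_rot: [0.002, 1.0, 0.011, 0.003]
wrist_force: [0.1, 0.3, -1.3]
opening: 0.13
gripper_force: 78.0
```

```bash
python3 tray.py
```

```text
13.3 [0.4948 0.09   0.0791] [0.002  0.9999 0.0112 0.0033] [ 0.0668  0.2653 -1.3283]
blue rows [17] [173]
[(17, 28), (43, 27), (44, 17), (45, 32), (60, 34), (67, 43), (68, 81), (69, 46), (70, 118), (72, 20), (110, 34), (111, 22), (112, 86), (113, 56), (116, 121), (117, 30), (118, 22), (154, 25), (155, 41), (156, 66), (157, 93), (158, 80), (159, 23), (160, 39), (161, 21), (170, 39), (173, 15), (174, 62), (179, 71), (196, 28), (197, 22)]
scene blob [339, 221, 14, 12] 46 tray mm [-52. -98.]
scene blob [329, 241, 6, 6] 24 tray mm [ 19. -83.]
side blob [286, 195, 12, 7] 32 tray mm [ -4. -43.]
side blob [309, 200, 6, 4] 9 tray mm [ 35. -90.]
side blob [254, 210, 11, 5] 27 tray mm [-107.  -33.]
```

Call:
step_arm:
  increments:
    - {"x":-0.02,"y":0,"z":0,"yaw":0,"gripper":-1}
    - {"x":-0.06,"y":0,"z":0,"yaw":0,"gripper":-1}
    - {"x":-0.11,"y":0,"z":0,"yaw":0,"gripper":-1}
    - {"x":-0.16,"y":0,"z":0,"yaw":0,"gripper":-1}
    - {"x":-0.19,"y":0,"z":0,"yaw":0,"gripper":-1}
    - {"x":-0.17,"y":0,"z":0,"yaw":0,"gripper":-1}
    - {"x":-0.13,"y":0,"z":0,"yaw":0,"gripper":-1}
    - {"x":-0.07,"y":0,"z":0,"yaw":0,"gripper":-1}

```text
t: 14.25
tool_pos: [0.4527, 0.0895, 0.0784]
eef_rot: [0.002, 1.0, 0.012, -0.0]
wrist_force: [0.3, -0.1, -1.0]
opening: 0.131
gripper_force: 78.1
```

Call:
step_arm:
  increments:
    - {"x":0,"y":0,"z":0,"yaw":0,"gripper":-1}
    - {"x":0,"y":0,"z":0,"yaw":0,"gripper":-1}

```text
t: 14.45
tool_pos: [0.454, 0.0893, 0.0781]
eef_rot: [0.002, 1.0, 0.011, -0.0]
wrist_force: [-0.6, -0.8, -2.0]
opening: 0.129
gripper_force: 78.1
```

```bash
python3 tray.py
```

```text
14.45 [0.454  0.0893 0.0781] [ 0.002   0.9999  0.0114 -0.0001] [-0.5776 -0.7696 -2.0093]
blue rows [65] [173]
[(13, 24), (65, 27), (66, 15), (104, 29), (105, 43), (106, 25), (107, 91), (108, 22), (117, 57), (118, 44), (119, 33), (155, 17), (156, 14), (157, 77), (162, 125), (163, 46), (164, 17), (165, 34), (166, 24), (170, 42), (174, 63), (179, 58), (180, 14), (196, 25), (197, 20)]
scene blob [349, 214, 12, 12] 45 tray mm [-91. -97.]
side blob [281, 201, 6, 4] 15 tray mm [-32. -45.]
side blob [273, 204, 7, 4] 18 tray mm [-55. -42.]
```

```bash
cat > diff.py <<'E'
from h import *
T=np.array([.576,.170]);c,q=np.cos(.033),np.sin(.033)
for n in("scene","side"):
    m=camera_model(n);im=read_camera(n)[:,:,::-1];b=cv2.imread(f"pics/{n}0.png")
    d=np.abs(im.astype(int)-b).max(2)
    k=(d>18).astype(np.uint8);N,_,st,ce=cv2.connectedComponentsWithStats(k)
    for i in range(1,N):
        if st[i,4]>=5:
            w=onz(m,ce[i],.012)[:2]-T;l=np.array([c*w[0]+q*w[1],-q*w[0]+c*w[1]])*1000
            if abs(l[0])<100 and abs(l[1])<150:
                x,y=ce[i].astype(int);print(n,st[i].tolist(),"tray",l.round(0),im[y,x,::-1])
im=read_camera("wrist");m=camera_model("wrist");k=((im[...,2].astype(int)-im[...,0]>30)).astype(np.uint8)
N,_,st,ce=cv2.connectedComponentsWithStats(k)
for i in range(1,N):
    if st[i,4]>=30:
        w=onz(m,ce[i],.014)[:2]-T;l=np.array([c*w[0]+q*w[1],-q*w[0]+c*w[1]])*1000;print("wrist",st[i].tolist(),"tray",l.round(0))
E
python3 diff.py
```

```text
scene [332, 243, 7, 3, 14] tray [ 13. -77.] [55 56 69]
scene [324, 249, 7, 3, 12] tray [ 43. -78.] [59 56 61]
side [262, 182, 6, 7, 28] tray [-35.  52.] [78 75 72]
side [257, 190, 16, 7, 71] tray [-50.  24.] [18 19 18]
side [310, 200, 6, 5, 21] tray [ 35. -93.] [ 8 29 71]
side [300, 205, 8, 5, 22] tray [  5. -91.] [ 6 23 58]
wrist [312, 63, 22, 43, 935] tray [-51. -78.]
wrist [309, 72, 2, 33, 65] tray [-53. -70.]
wrist [312, 117, 22, 40, 868] tray [-80. -77.]
wrist [309, 118, 2, 38, 60] tray [-78. -70.]
wrist [312, 163, 23, 11, 227] tray [-99. -77.]
```

Call:
step_arm:
  increments:
    - {"x":-0.01,"y":-0.02,"z":0,"yaw":0,"gripper":-1}
    - {"x":-0.025,"y":-0.05,"z":0,"yaw":0,"gripper":-1}
    - {"x":-0.04,"y":-0.09,"z":0,"yaw":0,"gripper":-1}
    - {"x":-0.04,"y":-0.125,"z":0,"yaw":0,"gripper":-1}
    - {"x":-0.04,"y":-0.15,"z":0,"yaw":0,"gripper":-1}
    - {"x":-0.04,"y":-0.16,"z":0,"yaw":0,"gripper":-1}
    - {"x":-0.04,"y":-0.16,"z":0,"yaw":0,"gripper":-1}

```text
t: 15.45
tool_pos: [0.432, 0.1695, 0.0779]
eef_rot: [0.002, 1.0, 0.012, 0.0]
wrist_force: [0.9, -0.4, -0.6]
opening: 0.127
gripper_force: 78.2
```

Call:
step_arm:
  increments:
    - {"x":0.02,"y":0,"z":0,"yaw":0,"gripper":-1}
    - {"x":0.06,"y":0,"z":0,"yaw":0,"gripper":-1}
    - {"x":0.12,"y":0,"z":0,"yaw":0,"gripper":-1}
    - {"x":0.12,"y":0,"z":0,"yaw":0,"gripper":-1}
    - {"x":0.12,"y":0,"z":0,"yaw":0,"gripper":-1}
    - {"x":0.12,"y":0,"z":0,"yaw":0,"gripper":-1}

```text
t: 16.05
tool_pos: [0.4915, 0.1696, 0.0774]
eef_rot: [0.002, 1.0, 0.011, -0.001]
wrist_force: [-0.5, -0.2, -1.1]
opening: 0.128
gripper_force: 78.2
```

```bash
python3 diff.py
```

```text
scene [332, 243, 7, 3, 13] tray [ 13. -77.] [54 54 65]
scene [324, 249, 7, 3, 12] tray [ 43. -78.] [58 55 61]
scene [382, 253, 5, 5, 17] tray [-63.  44.] [89 82 80]
scene [342, 271, 6, 3, 8] tray [58.  5.] [54 52 56]
side [296, 184, 7, 4, 20] tray [ 47. -12.] [ 3 21 55]
side [310, 200, 6, 5, 21] tray [ 35. -93.] [ 4 23 67]
side [300, 205, 8, 5, 22] tray [  5. -91.] [ 5 22 57]
wrist [462, 0, 30, 7, 113] tray [ 29. -79.]
wrist [454, 27, 28, 39, 297] tray [  7. -73.]
wrist [312, 66, 22, 42, 922] tray [-12.   2.]
wrist [312, 122, 22, 40, 846] tray [-42.   2.]
wrist [312, 167, 25, 7, 141] tray [-59.   2.]
```

Call:
step_arm:
  increments:
    - {"x":-0.02,"y":0,"z":0,"yaw":0,"gripper":-1}
    - {"x":-0.06,"y":0,"z":0,"yaw":0,"gripper":-1}
    - {"x":-0.11,"y":0,"z":0,"yaw":0,"gripper":-1}
    - {"x":-0.16,"y":0,"z":0,"yaw":0,"gripper":-1}
    - {"x":-0.2,"y":0,"z":0,"yaw":0,"gripper":-1}
    - {"x":-0.18,"y":0,"z":0,"yaw":0,"gripper":-1}
    - {"x":-0.14,"y":0,"z":0,"yaw":0,"gripper":-1}
    - {"x":-0.08,"y":0,"z":0,"yaw":0,"gripper":-1}

```text
t: 17.0
tool_pos: [0.451, 0.1695, 0.0782]
eef_rot: [0.002, 1.0, 0.012, -0.0]
wrist_force: [0.5, 0.0, -1.2]
opening: 0.129
gripper_force: 78.2
```

Call:
step_arm:
  increments:
    - {"x":0,"y":0,"z":0,"yaw":0,"gripper":-1}
    - {"x":0,"y":0,"z":0,"yaw":0,"gripper":-1}
    - {"x":0,"y":0,"z":0,"yaw":0,"gripper":-1}

```text
t: 17.3
tool_pos: [0.451, 0.1692, 0.0776]
eef_rot: [0.002, 1.0, 0.011, -0.001]
wrist_force: [-0.4, -0.1, -1.8]
opening: 0.132
gripper_force: 78.2
```

```bash
python3 diff.py
```

```text
scene [332, 243, 7, 3, 11] tray [ 12. -76.] [57 55 56]
scene [324, 249, 7, 3, 12] tray [ 43. -77.] [56 58 75]
scene [354, 263, 4, 3, 5] tray [19.  9.] [48 52 71]
scene [343, 271, 5, 3, 6] tray [57.  6.] [50 51 67]
side [296, 183, 7, 5, 21] tray [ 48. -12.] [ 6 25 66]
side [283, 187, 8, 6, 27] tray [ 7. -4.] [ 7 21 54]
side [310, 201, 6, 4, 20] tray [ 35. -93.] [ 6 28 70]
side [300, 205, 8, 5, 22] tray [  5. -91.] [ 6 24 60]
wrist [312, 74, 22, 41, 902] tray [-56.   3.]
wrist [312, 131, 22, 40, 859] tray [-88.   3.]
```

Call:
step_arm:
  increments:
    - {"x":-0.02,"y":-0.01,"z":0,"yaw":0,"gripper":-1}
    - {"x":-0.05,"y":-0.025,"z":0,"yaw":0,"gripper":-1}
    - {"x":-0.08,"y":-0.038,"z":0,"yaw":0,"gripper":-1}
    - {"x":-0.085,"y":-0.042,"z":0,"yaw":0,"gripper":-1}
    - {"x":-0.065,"y":-0.042,"z":0,"yaw":0,"gripper":-1}
    - {"x":-0.025,"y":-0.042,"z":0,"yaw":0,"gripper":-1}
    - {"x":0.04,"y":-0.042,"z":0,"yaw":0,"gripper":-1}
    - {"x":0.04,"y":-0.042,"z":0,"yaw":0,"gripper":-1}

```text
t: 18.25
tool_pos: [0.478, 0.1911, 0.0786]
eef_rot: [0.002, 1.0, 0.011, 0.004]
wrist_force: [-0.1, 0.5, -1.8]
opening: 0.126
gripper_force: 78.3
```

Call:
step_arm:
  increments:
    - {"x":0,"y":0,"z":0,"yaw":0,"gripper":-1}
    - {"x":0,"y":0,"z":0,"yaw":0,"gripper":-1}

```text
t: 18.45
tool_pos: [0.4712, 0.1905, 0.0774]
eef_rot: [0.002, 1.0, 0.011, -0.001]
wrist_force: [0.1, -0.5, -1.2]
opening: 0.128
gripper_force: 78.3
```

```bash
python3 diff.py
```

```text
scene [332, 243, 7, 3, 12] tray [ 12. -77.] [59 56 57]
scene [324, 249, 7, 3, 12] tray [ 43. -78.] [58 54 59]
scene [374, 252, 13, 13, 49] tray [-47.  43.] [88 81 80]
scene [342, 271, 6, 3, 7] tray [58.  5.] [53 52 56]
scene [354, 272, 4, 3, 7] tray [39. 28.] [49 54 73]
side [285, 178, 5, 4, 10] tray [34. 32.] [89 89 87]
side [285, 181, 8, 5, 22] tray [29. 14.] [ 1 19 50]
side [296, 183, 7, 5, 20] tray [ 48. -12.] [ 4 25 64]
side [283, 187, 8, 6, 27] tray [ 7. -4.] [ 7 23 56]
side [310, 201, 7, 4, 21] tray [ 35. -93.] [11 28 72]
side [300, 205, 8, 4, 22] tray [  5. -91.] [ 8 25 60]
wrist [339, 0, 30, 26, 121] tray [2. 8.]
wrist [496, 0, 31, 28, 305] tray [  3. -73.]
wrist [312, 75, 22, 42, 905] tray [-37.  23.]
wrist [309, 76, 2, 39, 41] tray [-36.  30.]
wrist [312, 139, 23, 35, 770] tray [-70.  24.]
```

Call:
step_arm:
  increments:
    - {"x":-0.01,"y":-0.015,"z":0,"yaw":0,"gripper":-1}
    - {"x":-0.03,"y":-0.04,"z":0,"yaw":0,"gripper":-1}
    - {"x":-0.06,"y":-0.075,"z":0,"yaw":0,"gripper":-1}
    - {"x":-0.08,"y":-0.105,"z":0,"yaw":0,"gripper":-1}
    - {"x":-0.085,"y":-0.12,"z":0,"yaw":0,"gripper":-1}
    - {"x":-0.085,"y":-0.12,"z":0,"yaw":0,"gripper":-1}

```text
t: 19.2
tool_pos: [0.4269, 0.2511, 0.0777]
eef_rot: [0.002, 1.0, 0.013, 0.0]
wrist_force: [-0.4, 0.0, -0.8]
opening: 0.128
gripper_force: 78.3
```

Call:
step_arm:
  increments:
    - {"x":0.02,"y":0,"z":0,"yaw":0,"gripper":-1}
    - {"x":0.06,"y":0,"z":0,"yaw":0,"gripper":-1}
    - {"x":0.125,"y":0,"z":0,"yaw":0,"gripper":-1}
    - {"x":0.125,"y":0,"z":0,"yaw":0,"gripper":-1}
    - {"x":0.125,"y":0,"z":0,"yaw":0,"gripper":-1}
    - {"x":0.125,"y":0,"z":0,"yaw":0,"gripper":-1}

```text
t: 19.8
tool_pos: [0.4899, 0.2505, 0.0771]
eef_rot: [0.002, 1.0, 0.011, -0.001]
wrist_force: [-0.5, 0.5, -1.6]
opening: 0.13
gripper_force: 78.3
```

```bash
python3 diff.py
```

```text
scene [332, 243, 7, 3, 13] tray [ 13. -77.] [58 54 57]
scene [326, 249, 5, 3, 9] tray [ 42. -75.] [54 59 77]
scene [342, 271, 6, 3, 8] tray [58.  5.] [53 51 55]
scene [354, 272, 5, 3, 8] tray [38. 28.] [51 54 73]
scene [365, 290, 4, 3, 6] tray [57. 84.] [50 54 72]
side [279, 169, 8, 6, 24] tray [46. 71.] [ 6 22 54]
side [285, 178, 5, 4, 10] tray [34. 32.] [89 89 87]
side [285, 181, 8, 5, 22] tray [29. 14.] [ 4 20 50]
side [296, 183, 7, 5, 21] tray [ 47. -11.] [ 1 19 54]
side [283, 187, 8, 6, 27] tray [ 7. -4.] [ 8 24 55]
side [310, 201, 6, 4, 19] tray [ 35. -93.] [ 5 26 67]
side [300, 205, 8, 4, 21] tray [  5. -91.] [11 27 62]
wrist [417, 0, 30, 25, 202] tray [24. 29.]
wrist [611, 0, 29, 7, 134] tray [ 29. -76.]
wrist [597, 27, 33, 39, 568] tray [  7. -71.]
wrist [446, 29, 8, 36, 237] tray [ 9. 14.]
wrist [312, 86, 22, 40, 877] tray [-21.  83.]
wrist [312, 143, 23, 31, 673] tray [-51.  83.]
```

Call:
step_arm:
  increments:
    - {"x":-0.02,"y":0,"z":0,"yaw":0,"gripper":-1}
    - {"x":-0.06,"y":0,"z":0,"yaw":0,"gripper":-1}
    - {"x":-0.11,"y":0,"z":0,"yaw":0,"gripper":-1}
    - {"x":-0.16,"y":0,"z":0,"yaw":0,"gripper":-1}
    - {"x":-0.205,"y":0,"z":0,"yaw":0,"gripper":-1}
    - {"x":-0.185,"y":0,"z":0,"yaw":0,"gripper":-1}
    - {"x":-0.145,"y":0,"z":0,"yaw":0,"gripper":-1}
    - {"x":-0.075,"y":0,"z":0,"yaw":0,"gripper":-1}

```text
t: 20.75
tool_pos: [0.451, 0.2505, 0.0779]
eef_rot: [0.002, 1.0, 0.012, -0.001]
wrist_force: [1.2, 1.0, -0.8]
opening: 0.127
gripper_force: 78.3
```

Call:
step_arm:
  increments:
    - {"x":0,"y":0,"z":0,"yaw":0,"gripper":-1}
    - {"x":0,"y":0,"z":0,"yaw":0,"gripper":-1}
    - {"x":0,"y":0,"z":0,"yaw":0,"gripper":-1}

```text
t: 21.05
tool_pos: [0.4517, 0.2501, 0.0773]
eef_rot: [0.002, 1.0, 0.011, -0.001]
wrist_force: [-0.2, -0.2, -1.6]
opening: 0.129
gripper_force: 78.3
```

```bash
python3 diff.py
```

```text
scene [332, 243, 7, 3, 11] tray [ 13. -77.] [55 54 63]
scene [326, 249, 5, 3, 9] tray [ 42. -75.] [54 57 77]
scene [354, 263, 4, 3, 5] tray [19.  9.] [50 54 72]
scene [343, 271, 5, 3, 6] tray [57.  6.] [54 53 60]
scene [354, 272, 4, 3, 6] tray [39. 29.] [50 54 72]
scene [378, 280, 4, 3, 8] tray [ 9. 88.] [49 52 71]
scene [365, 290, 4, 3, 6] tray [57. 84.] [53 55 73]
side [279, 169, 8, 6, 24] tray [46. 71.] [ 5 21 54]
side [265, 175, 8, 5, 25] tray [-3. 75.] [ 2 21 57]
side [285, 178, 5, 4, 10] tray [34. 32.] [89 88 88]
side [285, 181, 8, 5, 21] tray [30. 14.] [ 9 22 52]
side [296, 183, 7, 5, 21] tray [ 48. -11.] [ 4 26 66]
side [283, 187, 8, 6, 28] tray [ 7. -4.] [ 7 22 54]
side [310, 201, 6, 4, 20] tray [ 35. -93.] [10 29 73]
side [300, 205, 8, 5, 22] tray [  5. -91.] [ 8 25 60]
wrist [306, 5, 26, 6, 101] tray [-10.  85.]
wrist [312, 86, 22, 41, 900] tray [-59.  84.]
```

Call:
step_arm:
  increments:
    - {"x":-0.02,"y":-0.01,"z":0,"yaw":0,"gripper":-1}
    - {"x":-0.05,"y":-0.025,"z":0,"yaw":0,"gripper":-1}
    - {"x":-0.085,"y":-0.034,"z":0,"yaw":0,"gripper":-1}
    - {"x":-0.09,"y":-0.036,"z":0,"yaw":0,"gripper":-1}
    - {"x":-0.07,"y":-0.036,"z":0,"yaw":0,"gripper":-1}
    - {"x":-0.03,"y":-0.036,"z":0,"yaw":0,"gripper":-1}
    - {"x":0.04,"y":-0.036,"z":0,"yaw":0,"gripper":-1}
    - {"x":0.04,"y":-0.036,"z":0,"yaw":0,"gripper":-1}

```text
t: 22.0
tool_pos: [0.4787, 0.2694, 0.0782]
eef_rot: [0.001, 1.0, 0.01, 0.003]
wrist_force: [-0.6, 0.2, -1.2]
opening: 0.132
gripper_force: 78.3
```

Call:
step_arm:
  increments:
    - {"x":0,"y":0,"z":0,"yaw":0,"gripper":-1}
    - {"x":0,"y":0,"z":0,"yaw":0,"gripper":-1}

```text
t: 22.2
tool_pos: [0.472, 0.2685, 0.0771]
eef_rot: [0.002, 1.0, 0.011, -0.001]
wrist_force: [-0.2, 1.1, -0.9]
opening: 0.127
gripper_force: 78.3
```

```bash
python3 diff.py; python3 pitch.py
```

```text
scene [332, 243, 7, 3, 11] tray [ 13. -77.] [55 55 65]
scene [326, 249, 5, 3, 9] tray [ 42. -75.] [53 57 76]
scene [354, 263, 4, 3, 5] tray [19.  9.] [51 53 72]
scene [343, 271, 4, 3, 6] tray [58.  6.] [52 54 67]
scene [354, 272, 5, 3, 8] tray [39. 28.] [52 54 73]
scene [378, 280, 4, 3, 7] tray [10. 88.] [50 53 70]
scene [365, 290, 4, 3, 7] tray [58. 83.] [52 55 73]
scene [380, 292, 3, 2, 6] tray [ 33. 112.] [53 57 78]
side [268, 168, 7, 5, 22] tray [20. 98.] [ 5 20 52]
side [279, 169, 8, 6, 24] tray [46. 71.] [ 5 21 53]
side [266, 175, 7, 5, 24] tray [-3. 75.] [ 6 29 72]
side [285, 178, 5, 4, 9] tray [35. 32.] [89 86 86]
side [285, 181, 8, 5, 21] tray [30. 14.] [ 0 19 49]
side [295, 183, 8, 5, 23] tray [ 47. -11.] [ 4 21 53]
side [283, 187, 8, 6, 27] tray [ 7. -4.] [ 6 21 54]
side [310, 201, 6, 4, 20] tray [ 35. -93.] [ 5 26 67]
side [300, 205, 8, 4, 22] tray [  5. -91.] [10 24 60]
wrist [298, 0, 20, 7, 64] tray [ 13. 109.]
wrist [483, 0, 32, 31, 300] tray [ 6. 14.]
wrist [337, 17, 27, 34, 90] tray [-5. 89.]
[0.4716 0.2687 0.0774] [ 0.3196  0.5165 -1.0098] [ 0.0011 -0.0087  0.0065] s 0.10558486113435032
blue rows None None
[(67, 15), (68, 73), (69, 44), (173, 137), (174, 71), (175, 14), (179, 62), (180, 15), (196, 26), (197, 20), (198, 12), (201, 9), (202, 8), (234, 17), (240, 16), (246, 17)]
```

All eight relays are in the tray, split 2/3/3, and the tube is empty. I'll fit how the fin sits in the grip before returning it.

```bash
python3 - <<'E'
from h import *
from scipy.optimize import least_squares
m=camera_model("wrist");t=observe()['tool_pos'];im=read_camera("wrist")
g=cv2.cvtColor(im,cv2.COLOR_RGB2GRAY).astype(int)
for c in(299,303,322,341,346): print(c,g[46:84:2,c].tolist())
for mt in(60,62,64,68):
    def f(v): return [proj(m,pt(t,v[0],a-v[1],h+.0062,yaw=np.pi+.022))[1]-r for (a,h),r in (((-.08,.023),mt),((-.03,.069),197),((-.03,.027),179.5))]
    s=least_squares(f,[.1,0]);print(mt,s.x,s.fun)
E
```

```text
299 [59, 57, 58, 57, 57, 57, 57, 42, 220, 204, 204, 203, 205, 204, 203, 204, 203, 203, 203]
303 [57, 58, 58, 58, 59, 60, 58, 44, 217, 200, 200, 200, 207, 206, 206, 206, 206, 206, 206]
322 [60, 59, 61, 59, 60, 60, 60, 61, 60, 60, 59, 69, 190, 179, 174, 175, 175, 175, 176]
341 [63, 64, 26, 66, 62, 62, 62, 52, 194, 175, 169, 166, 180, 179, 179, 179, 179, 180, 179]
346 [63, 66, 29, 67, 64, 64, 63, 51, 220, 202, 203, 203, 207, 207, 206, 207, 205, 206, 206]
60 [0.1017 0.0067] [ 0.5011  0.225  -0.8521]
62 [0.1118 0.0066] [ 0.0122  0.0055 -0.0206]
64 [0.1219 0.0064] [-0.4789 -0.2171  0.8105]
68 [0.1424 0.0061] [-1.4669 -0.672   2.4715]
```

Call:
step_arm:
  increments:
    - {"x":-0.02,"y":0,"z":-0.04,"yaw":0,"gripper":-1}
    - {"x":-0.04,"y":0,"z":-0.1,"yaw":0,"gripper":-1}
    - {"x":-0.04,"y":0,"z":-0.16,"yaw":0,"gripper":-1}
    - {"x":-0.04,"y":0,"z":-0.2,"yaw":0,"gripper":-1}

```text
t: 22.85
tool_pos: [0.4523, 0.2691, 0.1798]
eef_rot: [0.002, 1.0, 0.012, 0.001]
wrist_force: [0.3, 0.0, -1.3]
opening: 0.129
gripper_force: 78.3
```

Call:
step_arm:
  increments:
    - {"x":0.02,"y":0.06,"z":0,"yaw":0.04,"gripper":-1}
    - {"x":0.04,"y":0.14,"z":0,"yaw":0.08,"gripper":-1}
    - {"x":0.06,"y":0.22,"z":0,"yaw":0.12,"gripper":-1}
    - {"x":0.08,"y":0.3,"z":0,"yaw":0.16,"gripper":-1}
    - {"x":0.1,"y":0.38,"z":0,"yaw":0.2,"gripper":-1}
    - {"x":0.12,"y":0.46,"z":0,"yaw":0.24,"gripper":-1}
    - {"x":0.14,"y":0.54,"z":0,"yaw":0.28,"gripper":-1}
    - {"x":0.15,"y":0.6,"z":0,"yaw":0.32,"gripper":-1}

```text
t: 23.65
tool_pos: [0.5346, -0.0317, 0.1789]
eef_rot: [0.002, 0.88, -0.475, 0.002]
wrist_force: [0.5, 0.8, -0.9]
opening: 0.129
gripper_force: 78.4
```

Call:
step_arm:
  increments:
    - {"x":0,"y":0,"z":0,"yaw":0.045,"gripper":-1}
    - {"x":0,"y":0,"z":0,"yaw":0.09,"gripper":-1}
    - {"x":0,"y":0,"z":0,"yaw":0.135,"gripper":-1}
    - {"x":0,"y":0,"z":0,"yaw":0.18,"gripper":-1}
    - {"x":0,"y":0,"z":0,"yaw":0.225,"gripper":-1}
    - {"x":0,"y":0,"z":0,"yaw":0.27,"gripper":-1}
    - {"x":0,"y":0,"z":0,"yaw":0.315,"gripper":-1}
    - {"x":0,"y":0,"z":0,"yaw":0.36,"gripper":-1}

```text
t: 24.45
tool_pos: [0.5339, -0.0292, 0.1788]
eef_rot: [-0.001, -0.489, 0.872, -0.002]
wrist_force: [0.1, -0.5, -1.3]
opening: 0.128
gripper_force: 78.4
```

Call:
step_arm:
  increments:
    - {"x":0,"y":0,"z":0,"yaw":0.045,"gripper":-1}
    - {"x":0,"y":0,"z":0,"yaw":0.09,"gripper":-1}
    - {"x":0,"y":0,"z":0,"yaw":0.135,"gripper":-1}
    - {"x":0,"y":0,"z":0,"yaw":0.175,"gripper":-1}
    - {"x":0,"y":0,"z":0,"yaw":0.197,"gripper":-1}
    - {"x":0,"y":0,"z":0,"yaw":0.197,"gripper":-1}

```text
t: 25.05
tool_pos: [0.5339, -0.0292, 0.1788]
eef_rot: [-0.0, -0.203, 0.979, -0.002]
wrist_force: [0.5, 0.3, -1.5]
opening: 0.13
gripper_force: 78.4
```

```bash
cat > go.py <<'E'
from h import *
import sys
s=observe();t=s['tool_pos'];w,x,y,z=s['eef_rot']
X=np.array([2*x*x-1,2*x*y]);Y=np.array([2*x*y,2*y*y-1]);d=np.array([float(v) for v in sys.argv[1:4]])-t
print(s['t'],t,"ang",np.arctan2(X[1],X[0])%(2*np.pi),"yaw needed",-(3.549-np.arctan2(X[1],X[0])%(2*np.pi))/np.pi,"rows x,y,z",d[:2]@X/.5,d[:2]@Y/.5,-d[2]/.5,s['wrist_force'])
E
python3 go.py .5658 -.2301 .15
```

```text
25.05 [ 0.5339 -0.0292  0.1788] ang 3.5510042978836354 yaw needed 0.0006379878312184065 rows x,y,z 0.10137606263871603 -0.3939071218327456 0.05764159710890032 [ 0.5171  0.3138 -1.508 ]
```

Call:
step_arm:
  increments:
    - {"x":0.02,"y":-0.08,"z":0,"yaw":0,"gripper":-1}
    - {"x":0.045,"y":-0.17,"z":0,"yaw":0,"gripper":-1}
    - {"x":0.07,"y":-0.26,"z":0,"yaw":0,"gripper":-1}
    - {"x":0.09,"y":-0.34,"z":0,"yaw":0,"gripper":-1}
    - {"x":0.101,"y":-0.394,"z":0.02,"yaw":0,"gripper":-1}
    - {"x":0.101,"y":-0.394,"z":0.058,"yaw":0,"gripper":-1}
    - {"x":0.101,"y":-0.394,"z":0.058,"yaw":0,"gripper":-1}

```text
t: 25.75
tool_pos: [0.5644, -0.2305, 0.1477]
eef_rot: [-0.002, -0.203, 0.979, -0.0]
wrist_force: [-0.7, 0.8, -1.7]
opening: 0.131
gripper_force: 78.6
```

```bash
python3 go.py .5658 -.2301 .0955
```

```text
25.75 [ 0.5644 -0.2305  0.1477] ang 3.5506922576584024 yaw needed 0.000538662342639722 rows x,y,z -0.002843932694406027 -0.0003686468072528287 0.10440454514173919 [-0.6683  0.7608 -1.7295]
```

Call:
step_arm:
  increments:
    - {"x":-0.002,"y":0,"z":0.03,"yaw":0,"gripper":-1}
    - {"x":-0.002,"y":0,"z":0.05,"yaw":0,"gripper":-1}
    - {"x":-0.002,"y":0,"z":0.062,"yaw":0,"gripper":-1}
    - {"x":-0.002,"y":0,"z":0.07,"yaw":0,"gripper":-1}
    - {"x":-0.002,"y":0,"z":0.076,"yaw":0,"gripper":-1}
    - {"x":-0.002,"y":0,"z":0.08,"yaw":0,"gripper":-1}
    - {"x":-0.002,"y":0,"z":0.08,"yaw":0,"gripper":-1}
  grip_force: 25

```text
t: 26.45
tool_pos: [0.5672, -0.2301, 0.1106]
eef_rot: [-0.0, -0.203, 0.979, -0.002]
wrist_force: [0.7, 0.2, -0.5]
opening: 0.127
gripper_force: 78.6
```

```bash
python3 pitch.py
```

```text
[ 0.5672 -0.2301  0.1106] [ 0.7039  0.2154 -0.5399] [-0.0054  0.0033 -0.0705] s -0.004749919621234643
blue rows None None
[(124, 32), (173, 117), (174, 93), (178, 12), (179, 60), (180, 15), (196, 22), (197, 19), (198, 12), (201, 10), (202, 8)]
```

Call:
step_arm:
  increments:
    - {"x":0,"y":0,"z":0.006,"yaw":0,"gripper":-1}
    - {"x":0,"y":0,"z":0.012,"yaw":0,"gripper":-1}
    - {"x":0,"y":0,"z":0.018,"yaw":0,"gripper":-1}
    - {"x":0,"y":0,"z":0.018,"yaw":0,"gripper":-1}
  grip_force: 25

```text
t: 26.9
tool_pos: [0.5678, -0.2303, 0.1026]
eef_rot: [0.0, -0.203, 0.979, -0.002]
wrist_force: [0.2, 1.9, 5.0]
opening: 0.134
gripper_force: 79.7
```

```bash
python3 pitch.py
```

```text
[ 0.5678 -0.2303  0.1026] [0.2331 1.8952 5.0403] [ 0.2272  0.3293 -0.0222] s -0.0043062578496811214
blue rows None None
[(124, 26), (146, 10), (172, 69), (173, 16), (174, 57), (177, 11), (178, 26), (179, 58), (196, 16), (197, 21), (198, 17), (200, 8), (202, 8)]
```

Call:
step_arm:
  increments:
    - {"x":0,"y":0,"z":0.006,"yaw":0,"gripper":-1}
    - {"x":0,"y":0,"z":0.012,"yaw":0,"gripper":-1}
    - {"x":0,"y":0,"z":0.016,"yaw":0,"gripper":-1}
    - {"x":0,"y":0,"z":0.016,"yaw":0,"gripper":-1}
  grip_force: 25

```text
t: 27.35
tool_pos: [0.5715, -0.2298, 0.0987]
eef_rot: [0.005, -0.204, 0.979, -0.004]
wrist_force: [3.4, 7.3, 20.7]
opening: 0.127
gripper_force: 83.2
```

```bash
python3 pitch.py
```

```text
[ 0.5715 -0.2298  0.0987] [ 3.4163  7.2694 20.6908] [ 1.5544 -0.011  -0.0411] s -0.0006514646883352537
blue rows None None
[(118, 32), (168, 65), (169, 66), (170, 61), (171, 36), (176, 91), (202, 17), (203, 17), (204, 15)]
```

Call:
step_arm:
  increments:
    - {"x":0,"y":0.003,"z":0.006,"yaw":0,"gripper":-1}
    - {"x":0,"y":0.004,"z":0.012,"yaw":0,"gripper":-1}
    - {"x":0,"y":0.004,"z":0.018,"yaw":0,"gripper":-1}
    - {"x":0,"y":0.004,"z":0.018,"yaw":0,"gripper":-1}
  grip_force: 25

```text
t: 27.8
tool_pos: [0.5757, -0.228, 0.0931]
eef_rot: [0.01, -0.205, 0.979, -0.005]
wrist_force: [10.9, 12.7, 30.8]
opening: 0.132
gripper_force: 87.6
```

```bash
python3 pitch.py
```

```text
[ 0.5757 -0.228   0.0931] [10.8647 12.7056 30.8399] [ 2.4427 -1.2459  0.039 ] s 0.0038799651435878803
blue rows None None
[(110, 34), (165, 29), (166, 107), (167, 17), (168, 46), (169, 28), (174, 23), (175, 53), (214, 14), (215, 17), (216, 12)]
```

Call:
step_arm:
  increments:
    - {"x":0,"y":0,"z":-0.006,"yaw":0,"gripper":-1}
    - {"x":0,"y":0,"z":-0.012,"yaw":0,"gripper":-1}
    - {"x":0,"y":0,"z":-0.014,"yaw":0,"gripper":-1}
    - {"x":0,"y":0,"z":-0.014,"yaw":0,"gripper":-1}
  grip_force: 25

```text
t: 28.25
tool_pos: [0.5689, -0.229, 0.0935]
eef_rot: [0.002, -0.203, 0.979, -0.003]
wrist_force: [4.3, 2.1, 9.4]
opening: 0.133
gripper_force: 84.6
```

```bash
python3 pitch.py
```

```text
[ 0.5689 -0.229   0.0935] [4.2557 2.1146 9.3604] [ 0.2829 -0.6424  0.0178] s -0.002732951080028143
blue rows None None
[(122, 21), (123, 12), (165, 27), (166, 109), (167, 18), (168, 46), (169, 28), (174, 21), (175, 55), (213, 14), (214, 14), (215, 13)]
```

Call:
step_arm:
  increments:
    - {"x":0,"y":0,"z":-0.004,"yaw":0,"gripper":-1}
    - {"x":0,"y":0,"z":-0.006,"yaw":0,"gripper":-0.72}
    - {"x":0,"y":0,"z":-0.006,"yaw":0,"gripper":-0.7}
    - {"x":0,"y":0,"z":-0.006,"yaw":0,"gripper":-0.68}
    - {"x":0,"y":0,"z":-0.006,"yaw":0,"gripper":-0.66}
    - {"x":0,"y":0,"z":-0.006,"yaw":0,"gripper":-0.64}
  grip_force: 20

```text
t: 28.9
tool_pos: [0.5661, -0.2284, 0.0942]
eef_rot: [-0.001, -0.203, 0.979, -0.002]
wrist_force: [0.2, 0.1, 0.1]
opening: 0.179
gripper_force: 0.0
```

```bash
python3 pitch.py
```

```text
[ 0.5661 -0.2284  0.0942] [0.2104 0.1111 0.1153] [ 0.0002 -0.0107  0.0325] s -0.005049200692448283
blue rows None None
[(51, 21), (52, 10), (53, 24), (127, 32), (179, 120), (180, 11), (183, 28), (184, 20), (189, 35), (190, 13), (251, 9), (252, 8)]
```

```bash
cat > loc.py <<'E'
from h import *
from scipy.optimize import least_squares
import sys
mu,b,f=map(float,sys.argv[1:4])
m=camera_model("wrist")
c,sn=np.cos(.26),np.sin(.26)
def W(a,h,ds,dz,dth):
    th=.26+dth;s=np.cos(th)*a+np.sin(th)*h;z=-np.sin(th)*a+np.cos(th)*h+.052
    return np.r_[O+U*(s+ds),z+dz]
def r(v): return [proj(m,W(a,h,*v))[1]-q for (a,h),q in(((-.08,0),mu),((-.03,.027),b),((-.03,.069),f))]
s=least_squares(r,[0,0,0]);print("s,z offset from home, dtheta",s.x,s.fun)
r2=lambda v:[proj(m,W(a,h,v[0],-v[0]*np.tan(.26),0))[1]-q for (a,h),q in(((-.08,0),mu),((-.03,.027),b),((-.03,.069),f))]
s=least_squares(r2,[0]);print("on slope: ds",s.x,s.fun)
E
python3 loc.py 52 189.5 251.5; python3 loc.py 46 189.5 251.5
python3 - <<'E'
from h import *
g=cv2.cvtColor(read_camera("wrist"),cv2.COLOR_RGB2GRAY).astype(int)
for c in(297,303,322,341,347): print(c,g[36:80:2,c].tolist())
E
```

```text
s,z offset from home, dtheta [-0.0132  0.0105 -0.0606] [-0.  0.  0.]
on slope: ds [-0.0144] [ 0.1073 -1.6107  1.2699]
s,z offset from home, dtheta [-0.0142  0.0204 -0.1057] [-0.  0.  0.]
on slope: ds [-0.0153] [ 3.7102 -3.5261 -0.9593]
297 [169, 167, 167, 166, 166, 164, 165, 166, 143, 150, 149, 150, 150, 137, 182, 176, 176, 176, 176, 176, 177, 177]
303 [166, 165, 165, 164, 164, 163, 165, 168, 135, 149, 144, 142, 143, 124, 160, 155, 149, 149, 149, 150, 150, 151]
322 [168, 168, 168, 167, 167, 165, 164, 166, 141, 176, 174, 174, 173, 174, 174, 173, 174, 174, 174, 174, 175, 176]
341 [169, 169, 169, 167, 167, 167, 169, 173, 137, 179, 177, 177, 177, 147, 179, 176, 177, 177, 174, 175, 174, 174]
347 [166, 166, 165, 166, 164, 165, 165, 171, 124, 150, 149, 149, 150, 137, 181, 177, 177, 177, 176, 177, 177, 176]
```

Call:
step_arm:
  increments:
    - {"x":0,"y":-0.003,"z":0,"yaw":0,"gripper":-0.64}
    - {"x":0,"y":-0.003,"z":0,"yaw":0,"gripper":-0.72}
    - {"x":0,"y":-0.003,"z":0,"yaw":0,"gripper":-1}
    - {"x":0,"y":-0.003,"z":0,"yaw":0,"gripper":-1}
    - {"x":0,"y":-0.003,"z":0,"yaw":0,"gripper":-1}
    - {"x":0,"y":-0.003,"z":-0.006,"yaw":0,"gripper":-1}
    - {"x":0,"y":-0.003,"z":-0.012,"yaw":0,"gripper":-1}
    - {"x":0,"y":-0.003,"z":-0.012,"yaw":0,"gripper":-1}
  grip_force: 30

```text
t: 29.8
tool_pos: [0.5672, -0.2298, 0.101]
eef_rot: [-0.0, -0.203, 0.979, -0.002]
wrist_force: [0.3, 0.8, -2.3]
opening: 0.131
gripper_force: 30.0
```

Call:
step_arm:
  increments:
    - {"x":-0.01,"y":0,"z":0,"yaw":0,"gripper":-1}
    - {"x":-0.02,"y":0,"z":0,"yaw":0,"gripper":-1}
    - {"x":-0.027,"y":0,"z":0.005,"yaw":0,"gripper":-1}
    - {"x":-0.027,"y":0,"z":0.012,"yaw":0,"gripper":-1}
    - {"x":-0.027,"y":0,"z":0.017,"yaw":0,"gripper":-1}
    - {"x":-0.027,"y":0,"z":0.017,"yaw":0,"gripper":-1}
  grip_force: 30

```text
t: 30.4
tool_pos: [0.5791, -0.2243, 0.0914]
eef_rot: [-0.001, -0.203, 0.979, -0.002]
wrist_force: [-0.8, -0.4, -0.6]
opening: 0.132
gripper_force: 30.0
```

```bash
python3 pitch.py; python3 - <<'E'
from h import *
g=cv2.cvtColor(read_camera("wrist"),cv2.COLOR_RGB2GRAY).astype(int)
for c in(297,347): print(c,g[20:90:2,c].tolist())
E
```

```text
[ 0.5791 -0.2243  0.0914] [-0.7566 -0.404  -0.571 ] [0.0592 0.0198 0.0008] s 0.008514870557274434
blue rows None None
[(51, 20), (52, 9), (53, 40), (105, 21), (106, 13), (123, 9), (178, 25), (179, 91), (180, 10), (183, 27), (184, 19), (189, 38), (190, 10), (249, 9)]
297 [166, 165, 166, 166, 167, 166, 167, 167, 168, 167, 167, 167, 166, 167, 165, 166, 143, 151, 150, 150, 151, 141, 173, 178, 177, 177, 177, 177, 177, 177, 177, 177, 178, 177, 178]
347 [166, 167, 169, 171, 173, 174, 171, 170, 168, 166, 166, 168, 168, 168, 167, 168, 145, 152, 150, 150, 150, 141, 174, 179, 179, 178, 178, 177, 178, 177, 177, 177, 177, 177, 177]
```

```bash
python3 loc.py 52 189.5 250
```

```text
s,z offset from home, dtheta [ 0.0005  0.0096 -0.0798] [ 0. -0.  0.]
on slope: ds [-0.001] [ 0.4184 -2.1994  1.4426]
```

Call:
step_arm:
  increments:
    - {"x":-0.001,"y":0,"z":0.002,"yaw":0,"gripper":-1}
    - {"x":-0.002,"y":0,"z":0.004,"yaw":0,"gripper":-1}
    - {"x":-0.002,"y":0,"z":0.004,"yaw":0,"gripper":-1}
  grip_force: 30

```text
t: 30.8
tool_pos: [0.5805, -0.2243, 0.0907]
eef_rot: [-0.0, -0.203, 0.979, -0.002]
wrist_force: [-1.6, -0.3, 2.9]
opening: 0.133
gripper_force: 30.6
```

Call:
step_arm:
  increments:
    - {"x":0,"y":0,"z":-0.002,"yaw":0,"gripper":-0.72}
    - {"x":0,"y":0,"z":-0.002,"yaw":0,"gripper":-0.66}
    - {"x":0,"y":0,"z":-0.002,"yaw":0,"gripper":-0.5}
    - {"x":0,"y":0,"z":-0.002,"yaw":0,"gripper":-0.2}
    - {"x":0,"y":0,"z":-0.002,"yaw":0,"gripper":0}
    - {"x":0,"y":0,"z":-0.06,"yaw":0,"gripper":0.2}
    - {"x":0,"y":0,"z":-0.14,"yaw":0,"gripper":1}
    - {"x":0,"y":0,"z":-0.22,"yaw":0,"gripper":1}

```text
t: 31.6
tool_pos: [0.5797, -0.2232, 0.2005]
eef_rot: [-0.001, -0.203, 0.979, -0.001]
wrist_force: [1.1, -1.6, -0.3]
opening: 0.913
gripper_force: 0.0
```

```bash
python3 go.py .53 -.1816 .3195
```

```text
31.6 [ 0.5797 -0.2232  0.2005] ang 3.5508339194248637 yaw needed 0.0005837546833986302 rows x,y,z 0.05802469988943029 0.11592479720839208 -0.2379598052209349 [ 1.0515 -1.5715 -0.3255]
```

Call:
step_arm:
  increments:
    - {"x":0.03,"y":0.05,"z":-0.09,"yaw":0,"gripper":1}
    - {"x":0.058,"y":0.116,"z":-0.17,"yaw":0,"gripper":1}
    - {"x":0.058,"y":0.116,"z":-0.238,"yaw":0,"gripper":1}
    - {"x":0.058,"y":0.116,"z":-0.238,"yaw":0,"gripper":1}
    - {"x":0.058,"y":0.116,"z":-0.238,"yaw":0,"gripper":1}

```text
t: 32.1
tool_pos: [0.5311, -0.1816, 0.3201]
eef_rot: [0.001, -0.203, 0.979, -0.003]
wrist_force: [0.4, 0.0, 0.0]
opening: 0.997
gripper_force: 0.0
```

```bash
python3 - <<'E'
from h import *
import pickle
s=observe();m=camera_model("wrist");im=read_camera("wrist")[:,:,::-1];m0=pickle.load(open("w1.pkl","rb"));b=cv2.imread("pics/w1.png")
print(s['tool_pos'],m["extrinsics"][:3,3]-m0["extrinsics"][:3,3])
cv2.imwrite("pics/w9.png",im)
# bench/foot shift and shaker shift by template matching
def tm(x0,x1,y0,y1,name):
    r=cv2.matchTemplate(cv2.resize(im[y0-14:y1+14,x0-14:x1+14],None,fx=4,fy=4,interpolation=2),cv2.resize(b[y0:y1,x0:x1],None,fx=4,fy=4,interpolation=2),cv2.TM_CCOEFF_NORMED)
    _,v,_,l=cv2.minMaxLoc(r);print(name,v,np.array(l)/4-14)
tm(258,278,155,225,"fin");tm(254,281,100,111,"mouth");tm(294,316,115,230,"foot R");tm(262,294,226,242,"closed end");tm(80,135,40,120,"driver");tm(480,535,75,120,"spool")
o=O
for p,n in(((-.03,0,.069),"fin"),((-.08,0,0),"mouth")):
    c,q=np.cos(.26),np.sin(.26);w=np.r_[O+U*(c*p[0]+q*p[2]),.052-q*p[0]+c*p[2]];print(n,"exp shift for home",proj(m,w)-proj(m0,w),"px per 5mm along:",proj(m,w+np.r_[U*.005,-.0013])-proj(m,w))
w=np.r_[O,.005];print("foot exp",proj(m,w)-proj(m0,w))
E
python3 diff.py | grep -v wrist
```

```text
[ 0.5311 -0.1816  0.3201] [0.0007 0.0007 0.0006]
fin 0.7001057863235474 [ 0.5 -1. ]
mouth 0.9642351865768433 [0.5 0. ]
foot R 0.9921296834945679 [ 2.   -1.25]
closed end 0.7937703132629395 [ 0. -1.]
driver 0.9963516592979431 [ 3.25 -1.75]
spool 0.950698971748352 [ 2.75 -0.5 ]
fin exp shift for home [ 1.9292 -1.6106] px per 5mm along: [0.4487 4.7199]
mouth exp shift for home [ 2.2835 -1.3969] px per 5mm along: [0.374  4.8275]
foot exp [ 2.0444 -1.2512]
scene [332, 243, 7, 3, 10] tray [ 12. -76.] [56 53 55]
scene [326, 249, 5, 3, 9] tray [ 42. -75.] [52 55 75]
scene [343, 271, 4, 3, 6] tray [58.  6.] [52 53 66]
scene [354, 272, 5, 3, 7] tray [38. 29.] [51 54 73]
scene [378, 279, 4, 4, 9] tray [ 9. 88.] [51 53 71]
scene [365, 290, 4, 3, 6] tray [57. 84.] [53 55 73]
scene [379, 292, 5, 2, 6] tray [ 33. 112.] [53 53 69]
side [268, 168, 7, 5, 22] tray [20. 98.] [ 7 21 56]
side [279, 169, 8, 6, 24] tray [46. 71.] [11 26 61]
side [265, 175, 8, 5, 26] tray [-3. 75.] [ 8 26 64]
side [285, 178, 5, 4, 8] tray [36. 32.] [92 93 93]
side [285, 181, 8, 5, 23] tray [29. 14.] [ 5 18 43]
side [237, 183, 4, 7, 10] tray [-97.  95.] [198 183 163]
side [296, 183, 7, 5, 23] tray [ 48. -11.] [ 4 27 71]
side [283, 187, 8, 6, 28] tray [ 7. -4.] [ 7 23 57]
side [322, 187, 4, 2, 6] tray [ 99. -65.] [203 195 176]
side [244, 192, 5, 5, 8] tray [-96.  52.] [200 183 164]
side [332, 196, 5, 4, 6] tray [  98. -114.] [201 196 175]
side [310, 200, 6, 5, 21] tray [ 35. -93.] [ 5 29 73]
side [254, 203, 8, 8, 19] tray [-97. -11.] [197 183 163]
side [300, 205, 8, 5, 25] tray [  5. -91.] [ 8 26 64]
side [324, 207, 9, 8, 20] tray [  51. -144.] [199 190 170]
side [316, 213, 4, 4, 6] tray [  17. -140.] [201 186 166]
side [311, 216, 4, 4, 6] tray [  -0. -139.] [202 189 168]
```

```bash
python3 -c "
from station import *
print(sign_off())"
```

```text
the job is handed in; nothing more can be done
None
```

I shook all eight relays into the tray, split 2/3/3 across its parts with none heaped, put the empty shaker back within about 2 mm of home by camera check, and handed the job in at about 32 s; no verdict came back.

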